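# Re-pair the broken tensile bars

## Robot

A 6-joint arm with a two-finger parallel gripper is mounted at the origin on the work surface. World frame = base frame: x ahead of the robot, y to its left, z up, the work surface at z = 0. Lengths are in m, angles in rad, forces in N, time in s.
With the tool pointing down it reaches from about 0.3 to 0.775 m from the base axis. Payload 14.6 kg.
Tool frame: the origin (TCP) lies midway between the tips of the shut fingers; the grasp point (between the pads) lies 19 mm behind it (tcp_to_grasp is the distance from the TCP to the grasp point, in m); z points along the fingers, y is the line along which they close (so a half turn about z gives the same grasp; the last joint's range is limited). The gripper opens to 94 mm and grips with 3 to 60 N. Pads are 16 mm wide; open, the fingers measure 119 mm over their backs; the gripper's body (75 mm by 177 mm) begins 78 mm behind the grasp point.
Start: joints at [1.242, 0.3, 1.521, -0, 1.321, -0.067], TCP at [0.142, 0.531, 0.205] pointing down, gripper open.
Joint ranges: [-3.03, 3.03], [-0.79, 2.21], [0.23, 2.52], [-1.04, 4.18], [0, 3.07], [-2.55, 2.55]. Speed limits (rad/s): [2.22, 2.22, 2.57, 3.14, 3.14, 3.14].

## Interface

Orientations are given as [roll, pitch, yaw] about the fixed x, y, z axes, in that order (R = Rz(yaw) Ry(pitch) Rx(roll)).
In Python, from station import * gives the robot as it stands.
- The arm moves only by the tool send_rows, never from a script. Its argument "motion" is a list of rows, each a list of 3 entries, a list of its own where there are three numbers: the shift along the tool's x, y, z in units of 0.03 m (1.0 is 0.03 m), then the turn, a rotation vector about the tool's x, y, z in units of 0.12 rad (1.0 is 0.12 rad), then the opening, from -1 (shut) to 1 (fully open). In form: [[[x, y, z], [rx, ry, rz], grip], ...]. A call has 1 to 12 rows; each row shifts and turns the commanded pose from where the row before left it, along the tool's axes as they then stand; what a row does not reach is not made up. A row lasts 1/10 s, in which the tool goes at most 50 mm and 8.59 degrees, less where a joint would pass 70% of its speed; a pose out of reach is approached as far as the arm can. A call with a number of a shift or a turn outside -1 to 1 is refused whole. A call with a gripper value outside its range is refused whole. The fingers move at their own pace and stop on an object; "squeeze" is the grip in N (left out, the last holds). Time passes only in rows, so rows that do not move let the fingers close. It gives the time, the measured TCP pose, the force, the opening and the grip force at its end, in the units of the state.
- get_obs(): the state, without advancing time (a new reading comes with each control period).
- camera(name): name is "scene" or "side" or "wrist"; returns a dict with "pixels" (480x640x3 uint8, red, green, blue), "depth" (480x640 float32, m along the optical axis (not along the pixel's ray), 0 where there is no reading), "fx", "fy", "cx", "cy" (pixels), "dist" ([k1, k2, p1, p2, k3] as OpenCV has them; the pictures are not rectified), "rvec" (rotation vector, rad) and "tvec" (3), from world to camera coordinates, as OpenCV has them. Camera axes: x right, y down, z forward; pixel columns grow to the right and rows downward; lengths in m; the calibration is good to about 2 mm. A picture is of the moment at which its call begins.
- hand_in(): hands the job in; it is judged then, once.
The state is a dict: "time_s": time; "qpos": joint angles; "joint_vel": joint speeds; "tau": joint torques, N m; "ee_pos": TCP position; "eef_rot": TCP orientation; "force": force on the tool from outside, world axes, zero at the start; "moment": the same for the moment, N m; "grip_width": finger opening in m; "grip_force": force on a finger pad.
Only numpy, scipy, OpenCV 4.12 (cv2) and the standard library are available. Lean on these libraries where they do the work, as an engineer would, in place of code of your own. Each camera call takes 0.05 s, during which the arm holds its last target. There are 200 camera calls.

## Task

Three snapped tensile test bars are to be measured: on the blue sheet lies one half of each (red, green and white heads), and their other halves are strewn about, one of them in the way on the sheet. Lay each stray half flat in line with the half of its own colour, broken face to broken face, touching or with a gap of no more than 3 mm, like a bar in one piece, leaving the half on the sheet where it lies. The broken faces are delicate, so bring them together gently (under 12 N), and leave the odd yellow half, the gauge stand, the beaker and the grey specimen mount where they are.

Things in the scene. Friction and masses are not known exactly. Their poses are not given: they have to be found in the camera images.
- sheet: blue paper sheet 210 x 250 mm with white ruled lines, fixed, paper-thin and flush with the bench (no step). Origin at mid-width, about where the broken faces of the mates end; its own y runs along the lanes, from the mates (-y side) to the free side (+y). Three lanes 60 mm apart, centred at x = -60, 0, +60 mm
- red_mate: red-headed bare steel half that lies loose in a lane of the sheet, its broken face towards the free side; flat, 72 mm long, 10 mm thick, about 85 g: painted head 32 x 24 mm, then a 12 mm wide neck ending in the broken face. Origin: midway along it, on the underside. Own +x points along the bar to the broken face (x = +36 mm; head from -36 to -4 mm), z up
- red_half: stray red-headed bare steel half, loose on the bench (one of the strays lies on the sheet's free side); flat, 72 mm long, 10 mm thick, about 85 g: painted head 32 x 24 mm, then a 12 mm wide neck ending in the broken face. Origin: midway along it, on the underside. Own +x points along the bar to the broken face (x = +36 mm; head from -36 to -4 mm), z up
- red_mate_face (a point): centre of the broken face of the red mate, 5 mm above its underside
- red_half_face (a point): centre of the broken face of the stray red half, 5 mm above its underside
- green_mate: green-headed brass half that lies loose in a lane of the sheet, its broken face towards the free side; flat, 72 mm long, 10 mm thick, about 85 g: painted head 32 x 24 mm, then a 12 mm wide neck ending in the broken face. Origin: midway along it, on the underside. Own +x points along the bar to the broken face (x = +36 mm; head from -36 to -4 mm), z up
- green_half: stray green-headed brass half, loose on the bench (one of the strays lies on the sheet's free side); flat, 72 mm long, 10 mm thick, about 85 g: painted head 32 x 24 mm, then a 12 mm wide neck ending in the broken face. Origin: midway along it, on the underside. Own +x points along the bar to the broken face (x = +36 mm; head from -36 to -4 mm), z up
- green_mate_face (a point): centre of the broken face of the green mate, 5 mm above its underside
- green_half_face (a point): centre of the broken face of the stray green half, 5 mm above its underside
- white_mate: white-headed copper half that lies loose in a lane of the sheet, its broken face towards the free side; flat, 72 mm long, 10 mm thick, about 85 g: painted head 32 x 24 mm, then a 12 mm wide neck ending in the broken face. Origin: midway along it, on the underside. Own +x points along the bar to the broken face (x = +36 mm; head from -36 to -4 mm), z up
- white_half: stray white-headed copper half, loose on the bench (one of the strays lies on the sheet's free side); flat, 72 mm long, 10 mm thick, about 85 g: painted head 32 x 24 mm, then a 12 mm wide neck ending in the broken face. Origin: midway along it, on the underside. Own +x points along the bar to the broken face (x = +36 mm; head from -36 to -4 mm), z up
- white_mate_face (a point): centre of the broken face of the white mate, 5 mm above its underside
- white_half_face (a point): centre of the broken face of the stray white half, 5 mm above its underside
- odd_half: an odd dark half with a yellow head, same shape and size as the others, loose on the bench, which has no mate: bystander
- stand: small dial-gauge stand, loose, 0.9 kg, 180 mm tall: round dark base 54 mm across and 22 mm high, thin 12 mm post, dial 40 mm across at 140 mm height standing 25 mm out on its -x side. Origin under the base's centre: bystander
- beaker: glass beaker, loose, 60 mm across the rim, 85 mm tall, origin under its centre: bystander
- puck: light grey resin specimen mount with a dark metal spot, loose disc 32 mm across, 20 mm high, origin under its centre: bystander
Not all that is in view belongs to the job. Leave any purple look-alike of the white_half alone.

How it is judged:
By the outcome, as a careful person would: the job done as asked, in the order asked, and still so for the second after the job is handed in, with the robot touching nothing.
It also fails if it takes over 72 s, if anything falls off the work surface, if the arm or the gripper's body presses on something with over 40 N, if the wrist force passes 120 N, or if a joint passes its speed limit or range.

## Working session

There is one attempt and no reset: what is moved stays moved. The work goes in short steps, Python scripts to look and compute and a tool call to move; the robot and the scene stay as the last step left them, time stands still between calls to the robot, and variables do not carry over. Pictures are saved under pics/ and viewed, at most 10 in all, crops included, and the job is handed in when it is done.

Besides the shell and the picture viewer there is one more tool, called after ">>>" by a JSON object that holds its "api" and its "payload", one argument or row to a line. send_rows: Moves the arm, as the interface text tells. Its arguments: {"type":"object","properties":{"motion":{"type":"array"},"squeeze":{"type":"number"}},"required":["motion"]}

```bash
ls; mkdir -p pics
cat > h.py <<'E'
import numpy as np, cv2
from station import *
def snap(n):
    c=camera(n); c['K']=np.array([[c['fx'],0,c['cx']],[0,c['fy'],c['cy']],[0,0,1.]]); c['D']=np.array(c['dist'],float)
    c['R']=cv2.Rodrigues(np.array(c['rvec'],float))[0]; c['t']=np.array(c['tvec'],float).ravel(); return c
def rays(c,uv):
    p=cv2.undistortPoints(np.array(uv,float).reshape(-1,1,2),c['K'],c['D']).reshape(-1,2)
    d=np.c_[p,np.ones(len(p))]@c['R']; return -c['R'].T@c['t'],d
def onz(c,uv,z):
    o,d=rays(c,uv); return o+d*((z-o[2])/d[:,2])[:,None]
def save(c,n): cv2.imwrite('pics/'+n,cv2.cvtColor(c['pixels'],cv2.COLOR_RGB2BGR))
E
python3 - <<'E'
from h import *
for n in('scene','side','wrist'):
    c=snap(n); save(c,n+'0.png'); print(n,c['fx'],-c['R'].T@c['t'],c['R'][2])
o=get_obs();print(o)
E
```

```text
pics
scene 563.9669415839396 [ 1.36398143 -0.03149755  0.61159577] [-0.82753137  0.09941325 -0.55254759]
side 520.9098817612203 [ 0.1300392  -0.51492597  0.60649486] [ 0.41006777  0.65560086 -0.63405989]
wrist 358.4639555612504 [0.07209647 0.54895914 0.38502414] [ 0.24140133 -0.06548703 -0.96821322]
{'time_s': 0.15, 'qpos': array([ 1.24240775e+00,  3.00295288e-01,  1.52140144e+00,  7.39817955e-06,
        1.32071385e+00, -6.66216604e-02]), 'joint_vel': array([ 1.15307508e-03, -1.32531665e-03, -2.03629994e-03,  9.56907294e-04,
        2.44722663e-04, -2.09273850e-05]), 'tau': array([ 4.00922712e-03, -5.31951249e+01, -3.52828860e+01,  7.09327147e-02,
        2.36434367e-02, -9.31657814e-05]), 'ee_pos': array([0.14228479, 0.53108176, 0.20505877]), 'eef_rot': array([-3.14077701e+00, -6.16022579e-05,  2.87982388e+00]), 'force': array([0.13262455, 0.25526102, 0.32600734]), 'moment': array([ 0.02231138,  0.01544913, -0.00451011]), 'grip_force': 0.0, 'grip_width': 0.094084575813302}
```

View pics/scene0.png

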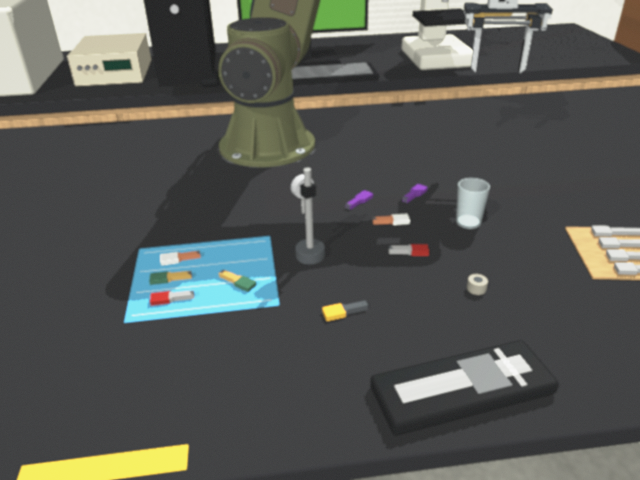

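View pics/side0.png

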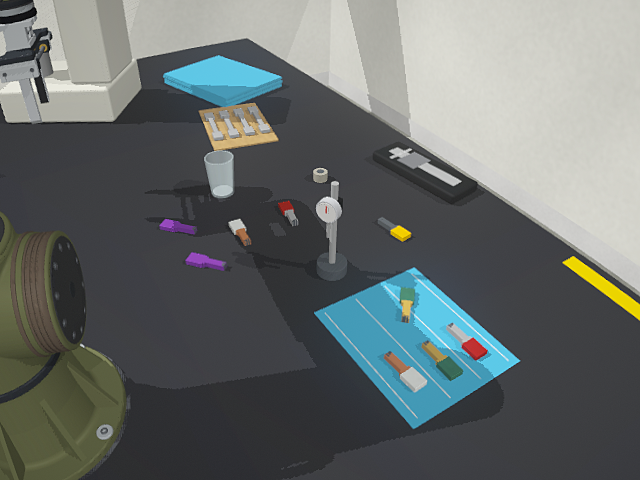

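Scene view: the mates lie on the sheet, with white at (180,257), green at (170,277) and red at (172,297). The strays are green on the sheet at (238,280), white at (392,220) and red at (410,250). The bystanders are odd yellow (345,311), the stand (310,250), the beaker (473,203) and the puck (478,284). Two purple look-alikes are at (360,199) and (416,192). White stray candidates are (392,220), a copper neck with a white head, and the two purple ones. Only the first fits, because it has the white head and copper neck.

```bash
cat >> h.py <<'E'
RNG={'red':[((0,130,60),(7,255,255)),((173,130,60),(180,255,255))],'green':[((55,60,30),(90,255,160))],'white':[((0,0,140),(180,50,255))],'yellow':[((22,150,120),(32,255,255))],'purple':[((130,100,60),(155,255,255))],'sheet':[((93,110,110),(105,255,255))],'copper':[((4,70,60),(17,210,255))],'brass':[((17,70,80),(28,220,255))]}
def mask(c,col):
    h=cv2.cvtColor(c['pixels'],cv2.COLOR_RGB2HSV); m=0
    for a,b in RNG[col]: m=m|cv2.inRange(h,a,b)
    return m
def blobs(c,col,amin=40,amax=4000):
    n,l,s,ce=cv2.connectedComponentsWithStats(mask(c,col))
    return [(ce[i],s[i,4],l==i) for i in range(1,n) if amin<s[i,4]<amax]
E
python3 - <<'E'
from h import *
S={n:snap(n) for n in('scene','side')}
for col in('red','green','white','yellow','purple','copper','brass'):
  for n in S:
    for ce,a,_ in blobs(S[n],col,25,1200):
        p=onz(S[n],[ce],.008)[0]
        if .15<p[0]<.95 and -.5<p[1]<.5: print(col,n,ce.round(),a,p.round(3))
for n in S:
    b=max(blobs(S[n],'sheet',1000,1e6),key=lambda b:b[1]); pts=np.argwhere(b[2])[:,::-1].astype(np.float32)
    w=onz(S[n],pts,0)[:,:2].astype(np.float32); r=cv2.minAreaRect(w);print(n,r,cv2.boxPoints(r))
c=cv2.cvtColor(S['side']['pixels'],cv2.COLOR_RGB2BGR)
a=cv2.resize(c[170:290,150:310],None,fx=4,fy=4,interpolation=2); cv2.imwrite('pics/crop1.png',a)
E
```

```text
red scene [420. 250.] 197 [0.535 0.256 0.008]
red scene [159. 298.] 192 [ 0.601 -0.212  0.008]
red side [285. 206.] 120 [0.527 0.254 0.008]
red side [474. 349.] 320 [ 0.594 -0.216  0.008]
green scene [158. 278.] 179 [ 0.545 -0.22   0.008]
green scene [245. 284.] 186 [ 0.586 -0.069  0.008]
green side [407. 294.] 179 [ 0.58  -0.071  0.008]
green side [449. 368.] 359 [ 0.537 -0.224  0.008]
white scene [304. 200.] 614 [0.316 0.064 0.008]
white scene [401. 219.] 180 [0.425 0.248 0.008]
white scene [401. 250.] 161 [0.529 0.221 0.008]
white scene [169. 258.] 217 [ 0.487 -0.205  0.008]
white scene [477. 283.] 298 [0.648 0.324 0.008]
white scene [180. 295.] 209 [ 0.6   -0.178  0.008]
white side [422. 165.] 750 [0.879 0.243 0.008]
white side [220. 172.] 1071 [0.465 0.442 0.008]
white side [319. 175.] 114 [0.649 0.323 0.008]
white side [330. 213.] 763 [0.592 0.187 0.008]
white side [290. 214.] 63 [0.523 0.223 0.008]
white side [236. 225.] 140 [0.416 0.245 0.008]
white side [462. 319.] 123 [ 0.62  -0.161  0.008]
white side [346. 337.] 64 [ 0.442 -0.096  0.008]
white side [434. 334.] 63 [ 0.561 -
[... 898 characters left out ...]
.008]
brass scene [178. 276.] 165 [ 0.544 -0.185  0.008]
brass scene [333. 312.] 383 [0.682 0.071 0.008]
brass scene [118. 461.] 902 [ 0.911 -0.23   0.008]
brass side [406. 308.] 152 [ 0.559 -0.095  0.008]
brass side [433. 352.] 220 [ 0.536 -0.188  0.008]
scene ((0.5376306772232056, -0.14140811562538147), (0.2154756784439087, 0.25354793667793274), 0.7672327756881714) [[ 0.42820495 -0.01608816]
 [ 0.43160003 -0.26961336]
 [ 0.6470564  -0.26672807]
 [ 0.6436613  -0.01320288]]
side ((0.5369441509246826, -0.14355798065662384), (0.21164365112781525, 0.2514975666999817), 0.9259324669837952) [[ 0.42910403 -0.01953568]
 [ 0.43316823 -0.2710004 ]
 [ 0.6447843  -0.26758027]
 [ 0.64072007 -0.01611558]]
```

View pics/crop1.png

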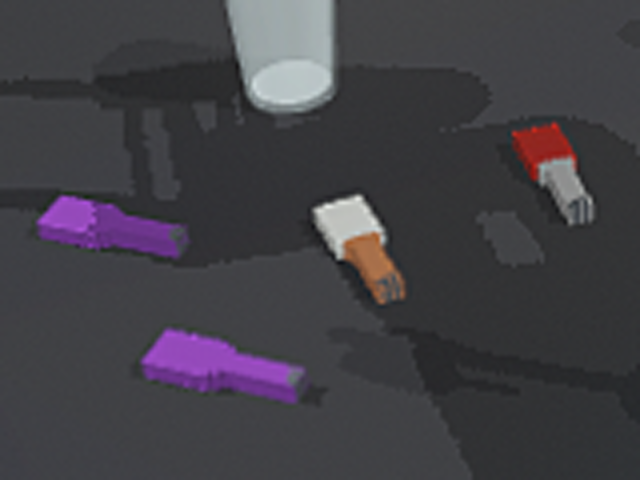

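The crop confirms the white stray: white head and copper neck at crop (350,230). The two purple ones are purple all over. Next I'll turn the tool so it closes along x, and move over the strays.

>>> {"api": "send_rows", "payload": {
  "motion": [
    [[0,0,0],[0,0,1],1],
    [[0,0,0],[0,0,1],1],
    [[0,0,0],[0,0,1],1],
    [[0,0,0],[0,0,1],1],
    [[0,0,0],[0,0,1],1],
    [[0,0,0],[0,0,1],1],
    [[0,0,0],[0,0,1],1],
    [[0,0,0],[0,0,1],1],
    [[0,0,0],[0,0,1],1],
    [[0,0,0],[0,0,1],1],
    [[0,0,0],[0,0,0.9],1]
  ]
}}

```text
time_s: 1.35
ee_pos: [0.1423, 0.5312, 0.2053]
eef_rot: [-3.142, 0.0, 1.567]
force: [0.3, -0.2, 0.3]
grip_width: 0.0942
grip_force: 0.0
```

>>> {"api": "send_rows", "payload": {
  "motion": [
    [[-1,1,0],[0,0,0],1],
    [[-1,1,0],[0,0,0],1],
    [[-1,1,0],[0,0,0],1],
    [[-1,1,0],[0,0,0],1],
    [[-1,1,0],[0,0,0],1],
    [[-1,1,0],[0,0,0],1],
    [[-1,1,0],[0,0,0],1],
    [[-1,1,0],[0,0,0],1],
    [[-1,1,0],[0,0,0],1],
    [[-1,1,0],[0,0,0],1],
    [[-1,1,0],[0,0,0],1],
    [[-1,1,0],[0,0,0],1]
  ]
}}

```text
time_s: 2.55
ee_pos: [0.5037, 0.1701, 0.2055]
eef_rot: [3.142, -0.0, 1.572]
force: [0.6, 0.5, -0.2]
grip_width: 0.0941
grip_force: 0.0
```

Run:
```python
from h import *
import pickle
c=snap('wrist'); save(c,'w1.png'); pickle.dump(c,open('w1.pkl','wb')); o=get_obs(); print(o['time_s'],o['ee_pos'],o['eef_rot'],o['force'],-c['R'].T@c['t'],c['R'][2])
```

```text
2.6 [0.5068276  0.1664336  0.20516081] [3.14087170e+00 1.08025013e-03 1.56902087e+00] [ 1.92834871 -3.52155147 -1.29213573] [0.50367172 0.24175733 0.38554854] [-7.71440795e-04 -2.50240164e-01 -9.68183487e-01]
```

View pics/w1.png

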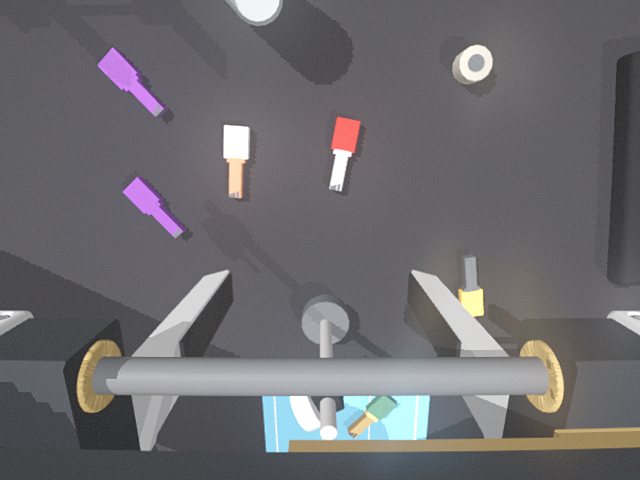

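Wrist view (image right is +x, down is -y): white stray at (237,160), red stray at (344,155), and the stand directly below at (326,320). The hand hides rows below about 350. Next I'll look at the sheet with the camera over the mates.

>>> {"api": "send_rows", "payload": {
  "motion": [
    [[-1,0,0],[0,0,0],1],
    [[-1,0,0],[0,0,0],1],
    [[-1,0,0],[0,0,0],1],
    [[-1,0,0],[0,0,0],1],
    [[-1,0,0],[0,0,0],1],
    [[-1,0,0],[0,0,0],1],
    [[-1,0.2,0],[0,0,0],1],
    [[-1,0.3,0],[0,0,0],1],
    [[-1,0.3,0.5],[0,0,0],1],
    [[-1,0.3,0.5],[0,0,0],1],
    [[-1,0,0.5],[0,0,0],1],
    [[-1,0,0.5],[0,0,0],1]
  ]
}}

```text
time_s: 3.8
ee_pos: [0.536, -0.1895, 0.1446]
eef_rot: [-3.141, -0.0, 1.572]
force: [0.4, 0.3, -0.0]
grip_width: 0.0939
grip_force: 0.0
```

>>> {"api": "send_rows", "payload": {
  "motion": [
    [[-1,0,0.5],[0,0,0],1],
    [[-0.5,0,0.3],[0,0,0],1],
    [[0,0,0],[0,0,0],1],
    [[0,0,0],[0,0,0],1]
  ]
}}

```text
time_s: 4.2
ee_pos: [0.5363, -0.2326, 0.1218]
eef_rot: [3.142, -0.0, 1.572]
force: [0.9, 0.5, 0.8]
grip_width: 0.0943
grip_force: 0.0
```

Run:
```python
from h import *
import pickle
c=snap('wrist'); save(c,'w2.png'); pickle.dump(c,open('w2.pkl','wb')); o=get_obs(); print(o['time_s'],o['ee_pos'],o['eef_rot'],o['force'],-c['R'].T@c['t'],c['R'][2])
```

```text
4.25 [ 0.53652432 -0.23235586  0.12222047] [3.14079478e+00 2.43190172e-04 1.57255986e+00] [-0.4212455   0.23374447 -0.63444425] [ 0.53622385 -0.16098181  0.30191263] [-6.71119712e-04 -2.50141065e-01 -9.68209170e-01]
```

View pics/w2.png

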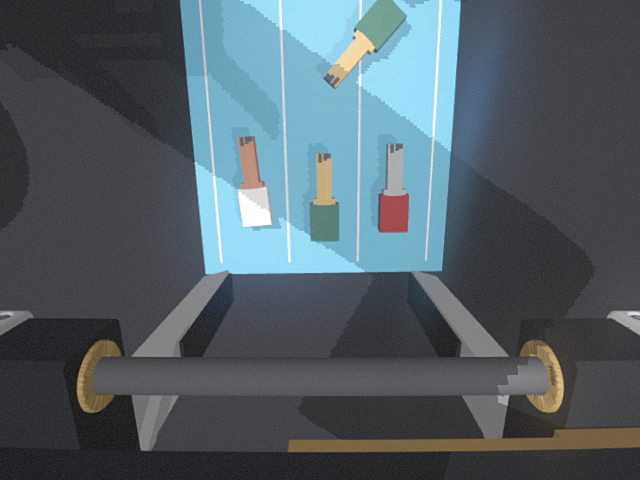

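Wrist view of the sheet: faces at white (247,138), green (323,154) and red (394,145). The green stray lies from (330,82) to (385,20) and points down-left. Now I'll fit all the bars by outline.

```bash
cat >> h.py <<'E'
def barmask(c,uv,sheet,half=75):
    h=cv2.cvtColor(c['pixels'],cv2.COLOR_RGB2HSV)
    if sheet: m=255-cv2.inRange(h,(88,70,40),(112,255,255))
    else: m=((h[...,2]>95)|((h[...,1]>120)&(h[...,2]>60))).astype(np.uint8)*255
    m=cv2.morphologyEx(m,cv2.MORPH_OPEN,np.ones((5,5),np.uint8)); m=cv2.morphologyEx(m,cv2.MORPH_CLOSE,np.ones((5,5),np.uint8))
    n,l,s,ce=cv2.connectedComponentsWithStats(m); k=l[int(uv[1]),int(uv[0])]
    return (l==k) if k else None
def fit(c,uv,sheet,h=.010,z0=0.):
    """uv: pixel inside the bar. returns origin xy, yaw(to broken face), length, headwidth, height from depth"""
    m=barmask(c,uv,sheet); cnt=max(cv2.findContours(m.astype(np.uint8),cv2.RETR_EXTERNAL,cv2.CHAIN_APPROX_NONE)[0],key=len).reshape(-1,2)
    zt=z0+h; T=onz(c,cnt,zt)[:,:2]; B=onz(c,cnt,z0)[:,:2]; C=(-c['R'].T@c['t'])[:2]
    P=onz(c,np.argwhere(m)[:,::-1],zt)[:,:2]; ctr=P.mean(0); u=np.linalg.svd(P-ctr,full_matrices=False)[2][0]
    for it in range(4):
        n=np.array([-u[1],u[0]]); a=(P-ctr)@u; w=(P-ctr)@n
        if it==0 and np.ptp(w[a<np.median(a)])<np.ptp(w[a>np.median(a)]): u=-u; n=-n; a=-a; w=-w
        Ta,Tw,Ba,Bw=(T-ctr)@u,(T-ctr)@n,(B-ctr)@u,(B-ctr)@n; cc=(C-ctr)@n; ca=(C-ctr)@u
        S=[]
        amin,amax=np.percentile(a,1),np.percentile(a,99)
        for s in np.arange(amin+.004,amax-.006,.001):
            k=abs(Ta-s)<.0012
            if not(k&(Tw<0)).any() or not (k&(Tw>0)).any(): continue
            def edge(sg):
                t=sg*np.median(Tw[k&(sg*Tw>0)]*sg)
                if sg*cc>sg*t: t=sg*np.median(Bw[k&(sg*Tw>0)]*sg)
                return t
            S.append((s,(edge(1)+edge(-1))/2,edge(1)-edge(-1)))
        S=np.array(S); p=np.polyfit(S[:,0],S[:,1],1)
        for _ in range(3):
            r=S[:,1]-np.polyval(p,S[:,0]); g=abs(r)<max(.0008,1.5*np.median(abs(r))); p=np.polyfit(S[g,0],S[g,1],1)
        ctr=ctr+n*p[1]; u=u+n*p[0]; u/=np.linalg.norm(u)
    n=np.array([-u[1],u[0]]); Ta,Ba=(T-ctr)@u,(B-ctr)@u; Tw=(T-ctr)@n; ca=(C-ctr)@u
    ke=(Ta>0)&(abs(Tw)<.004); kt=(Ta<0)&(abs(Tw)<.008); e=np.median(Ta[ke&(Ta>.02)]); t=np.median(Ta[kt])
    if ca>e: e=np.median(Ba[ke&(Ta>.02)])
    if ca<t: t=np.median(Ba[kt])
    d=c['depth'][cv2.erode(m.astype(np.uint8),np.ones((5,5)))>0]; px=np.argwhere(cv2.erode(m.astype(np.uint8),np.ones((5,5)))>0)[:,::-1]
    o,ry=rays(c,px); z=np.median((o+ry*d[:,None])[d>0][:,2])
    st=np.array(S); hw=np.median(st[st[:,0]<-.008,2]); nw=np.median(st[st[:,0]>.012,2])
    return dict(face=ctr+u*e,orig=ctr+u*((e+t)/2),yaw=np.arctan2(u[1],u[0]),L=e-t,hw=hw,nw=nw,z=z)
def show(k,f): print(k,'face',f['face'].round(4),'orig',f['orig'].round(4),'yaw',np.degrees(f['yaw']).round(2),'L %.1f hw %.1f nw %.1f z %.1f'%tuple(1e3*f[q] for q in('L','hw','nw','z')))
E
python3 - <<'E'
from h import *
import pickle
w1=pickle.load(open('w1.pkl','rb'));w2=pickle.load(open('w2.pkl','rb'))
R={}
for k,uv in dict(wm=(255,205),gm=(324,220),rm=(393,212),gs=(382,25)).items(): R[k]=fit(w2,uv,True); show(k,R[k])
for k,uv in dict(ws=(237,143),rs=(345,135)).items(): R[k]=fit(w1,uv,False); show(k,R[k])
pickle.dump(R,open('R.pkl','wb'))
# two-view heights: head centroids, wrist ray vs side ray
S=snap('side')
def tri(c1,p1,c2,p2):
    o1,d1=rays(c1,[p1]);o2,d2=rays(c2,[p2]); s=np.linalg.lstsq(np.c_[d1[0],-d2[0]],o2-o1,rcond=None)[0]; return ((o1+s[0]*d1[0])+(o2+s[1]*d2[0]))/2
for col in('red','green','white','copper','brass'):
  for cw,nm in((w1,'w1'),(w2,'w2')):
    for ce,a,_ in blobs(cw,col,200,1500):
      q=onz(cw,[ce],.008)[0]
      for cs,a2,_ in blobs(S,col,50,600):
        if np.hypot(*(onz(S,[cs],.008)[0]-q)[:2])<.012: print(col,nm,tri(cw,ce,S,cs).round(4))
E
```

```text
wm face [ 0.4764 -0.1535] orig [ 0.4798 -0.189 ] yaw 95.48 L 71.4 hw 23.4 nw 11.3 z 10.9
gm face [ 0.5388 -0.1667] orig [ 0.5392 -0.2014] yaw 90.72 L 69.5 hw 21.6 nw 12.1 z 10.9
rm face [ 0.596  -0.1587] orig [ 0.5968 -0.1944] yaw 91.3 L 71.4 hw 23.1 nw 11.0 z 10.8
gs face [ 0.5438 -0.112 ] orig [ 0.567  -0.0859] yaw -131.72 L 69.8 hw 22.0 nw 12.1 z 10.9
ws face [0.8423 0.044 ] orig [0.5058 0.1392] yaw -15.8 L 699.4 hw 389.2 nw 496.6 z 1.2
rs face [0.8423 0.044 ] orig [0.5058 0.1392] yaw -15.8 L 699.4 hw 389.2 nw 496.6 z 1.2
red w1 [0.5285 0.255  0.0065]
red w2 [ 0.5973 -0.2146  0.0047]
green w2 [ 0.5393 -0.2226  0.0048]
white w1 [0.6505 0.3211 0.0084]
white w1 [0.4169 0.2474 0.0059]
white w1 [0.5222 0.2198 0.0074]
white w2 [ 0.5047 -0.1438  0.0079]
white w2 [ 0.4815 -0.2092  0.0048]
copper w1 [0.4153 0.2109 0.005 ]
copper w2 [ 0.4783 -0.1752  0.006 ]
brass w1 [ 0.5556 -0.0954  0.0116]
brass w2 [ 0.5592 -0.0945  0.0097]
brass w2 [ 0.5381 -0.1885  0.0068]
```

```bash
sed -i 's/(88,70,40)/(94,70,40)/' h.py
cat >> h.py <<'E'
def plan(x,y,z,yaw):
    o=get_obs(); p=o['ee_pos']; r=o['eef_rot']; dyaw=(yaw-np.degrees(r[2])+90)%180-90; Y=np.radians(np.degrees(r[2])+dyaw)
    d=np.array([x,y,z])-p; print('t',round(o['time_s'],2),'pos',p.round(4),'rpy',np.degrees(r).round(2),'F',o['force'].round(1))
    print('turn units',round(-np.radians(dyaw)/.12,2),' then shift units x,y,z',np.round([(d[0]*np.cos(Y)+d[1]*np.sin(Y))/.03,(d[0]*np.sin(Y)-d[1]*np.cos(Y))/.03,-d[2]/.03],2))
E
python3 - <<'E'
from h import *
import pickle
w2=pickle.load(open('w2.pkl','rb'));R={}
for k,uv in dict(wm=(255,205),gm=(324,220),rm=(393,212),gs=(382,25)).items(): R[k]=fit(w2,uv,True); show(k,R[k])
pickle.dump(R,open('R.pkl','wb'))
f=R['gs'];u=np.array([np.cos(f['yaw']),np.sin(f['yaw'])]); g=f['face']-.050*u; print(g)
plan(*g,.003,np.degrees(f['yaw']))
E
```

```text
wm face [ 0.4764 -0.1535] orig [ 0.4798 -0.189 ] yaw 95.48 L 71.4 hw 23.4 nw 11.3 z 10.9
gm face [ 0.5386 -0.1667] orig [ 0.5393 -0.2019] yaw 91.18 L 70.3 hw 22.5 nw 12.1 z 10.9
rm face [ 0.596  -0.1587] orig [ 0.5968 -0.1944] yaw 91.3 L 71.4 hw 23.1 nw 11.0 z 10.8
gs face [ 0.5438 -0.112 ] orig [ 0.5671 -0.0857] yaw -131.7 L 70.2 hw 22.6 nw 12.0 z 10.9
[ 0.57703743 -0.07461764]
t 4.3 pos [ 0.5366 -0.2323  0.1224] rpy [1.7994e+02 2.0000e-02 9.0120e+01] F [ 0.3 -0.7  0.1]
turn units 6.08  then shift units x,y,z [ 4.82 -2.49  3.98]
```

>>> {"api": "send_rows", "payload": {
  "motion": [
    [[0,0,0],[0,0,1],1],
    [[0,0,0],[0,0,1],1],
    [[0,0,0],[0,0,1],1],
    [[0,0,0],[0,0,1],1],
    [[0,0,0],[0,0,1],1],
    [[0,0,0],[0,0,1],1],
    [[0,0,0],[0,0,0.08],1]
  ]
}}

```text
time_s: 5.0
ee_pos: [0.5366, -0.2324, 0.1223]
eef_rot: [3.14, -0.0, 0.841]
force: [-0.6, -0.7, 0.1]
grip_width: 0.094
grip_force: 0.0
```

>>> {"api": "send_rows", "payload": {
  "motion": [
    [[0.97,-0.5,0],[0,0,0],0.3],
    [[0.97,-0.5,0],[0,0,0],0.3],
    [[0.97,-0.5,0],[0,0,0],0.3],
    [[0.97,-0.5,0],[0,0,0],0.3],
    [[0.94,-0.5,0],[0,0,0],0.3],
    [[0,0,0.8],[0,0,0],0.3],
    [[0,0,0.8],[0,0,0],0.3],
    [[0,0,0.8],[0,0,0],0.3],
    [[0,0,0.6],[0,0,0],0.3],
    [[0,0,0.5],[0,0,0],0.3],
    [[0,0,0.4],[0,0,0],0.3],
    [[0,0,0],[0,0,0],0.3]
  ]
}}

```text
time_s: 6.2
ee_pos: [0.5759, -0.0752, 0.0033]
eef_rot: [-3.14, 0.001, 0.844]
force: [0.5, -0.1, 0.3]
grip_width: 0.0608
grip_force: 0.0
```

Run:
```python
from h import *
plan(.577,-.0746,.003,-131.7); c=snap('wrist'); save(c,'w3.png')
```

```text
t 6.2 pos [ 0.5759 -0.0752  0.0033] rpy [-1.7991e+02  5.0000e-02  4.8330e+01] F [ 0.5 -0.1  0.3]
turn units 0.0  then shift units x,y,z [0.04 0.02 0.01]
```

View pics/w3.png

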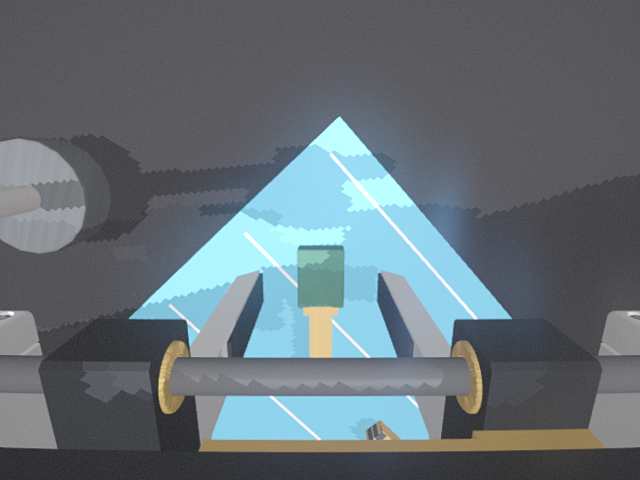

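The head is centred between the fingers at (320,277). Closing.

>>> {"api": "send_rows", "payload": {
  "motion": [
    [[0,0,0],[0,0,0],-1],
    [[0,0,0],[0,0,0],-1],
    [[0,0,0],[0,0,0],-1],
    [[0,0,0],[0,0,0],-1],
    [[0,0,0],[0,0,0],-1],
    [[0,0,0],[0,0,0],-1]
  ],
  "squeeze": 20
}}

```text
time_s: 6.85
ee_pos: [0.5765, -0.0756, 0.0046]
eef_rot: [3.141, -0.0, 0.842]
force: [-1.2, -0.3, 2.0]
grip_width: 0.0234
grip_force: 20.0
```

```bash
cat >> h.py <<'E'
def headend(c,col,sheet=True):
    """tail edge row of the gripped head (rows near 250, col 320) -> distance tail-to-TCP along tool x, z=.01 plane at bench"""
    o=get_obs(); b=[b for b in blobs(c,col,300,6000) if abs(b[0][0]-320)<25 and 230<b[0][1]<330]; m=max(b,key=lambda b:b[1])[2]
    ys=[np.argwhere(m[:,x]).min() for x in range(308,333)]; row=np.median(ys)
    p=onz(c,[(320,row)],o['ee_pos'][2]+.007)[0]; x=np.array([np.cos(o['eef_rot'][2]),np.sin(o['eef_rot'][2])])
    return row,(p[:2]-o['ee_pos'][:2])@x
E
python3 - <<'E'
from h import *
plan(.577,-.0746,.003,-131.7); c=snap('wrist'); print(headend(c,'green'),get_obs()['grip_width'])
import pickle; pickle.dump(c,open('w4.pkl','wb'))
E
```

```text
t 6.85 pos [ 0.5765 -0.0756  0.0046] rpy [179.99  -0.    48.26] F [-1.2 -0.3  2. ]
turn units -0.01  then shift units x,y,z [ 0.03 -0.01  0.05]
(np.float64(270.0), np.float64(0.010888711255486341)) 0.02327102668627853
```

```bash
cat >> h.py <<'E'
def headend(c,o,h=.007):
    img=c['pixels'].astype(int); r=[]
    for x in range(310,331):
        col=img[:,x]; ref=np.median(col[262:280],0); g=np.abs(np.diff(cv2.GaussianBlur(img[225:275,x:x+1].astype(np.float32),(1,3),0)[:,0],axis=0)).sum(1); r.append(225+g.argmax()+.5)
    row=np.median(r); p=onz(c,[(320,row)],o['ee_pos'][2]+h)[0]; x=np.array([np.cos(o['eef_rot'][2]),np.sin(o['eef_rot'][2])])
    return row,(p[:2]-o['ee_pos'][:2])@x
E
python3 - <<'E'
from h import *
import pickle
c=pickle.load(open('w4.pkl','rb')); o=get_obs(); print(headend(c,o)); print(headend(c,o,-.003)); a=c['pixels'][235:300:3,320]; print([tuple(int(v) for v in t) for t in a])
f=pickle.load(open('R.pkl','rb'))['gm']; u=np.array([np.cos(f['yaw']),np.sin(f['yaw'])]); t=f['face']+u*.0545; print(t); plan(*t,.06,np.degrees(f['yaw']))
E
```

```text
(np.float64(244.5), np.float64(0.024380086388872353))
(np.float64(244.5), np.float64(0.02163294065070635))
[(192, 255, 255), (190, 255, 255), (193, 255, 255), (139, 206, 237), (85, 129, 139), (136, 193, 178), (145, 202, 188), (144, 200, 185), (146, 201, 184), (125, 178, 168), (109, 162, 155), (117, 166, 157), (110, 155, 148), (104, 151, 145), (108, 154, 145), (105, 153, 143), (106, 151, 141), (109, 153, 145), (108, 151, 140), (108, 151, 139), (110, 151, 140), (110, 151, 138)]
[ 0.53744896 -0.11220123]
t 6.9 pos [ 0.5765 -0.0755  0.0046] rpy [179.99  -0.    48.26] F [-0.5  0.3  1.8]
turn units -6.24  then shift units x,y,z [-1.19 -1.33 -1.85]
```

>>> {"api": "send_rows", "payload": {
  "motion": [
    [[0,0,-0.5],[0,0,0],-1],
    [[0,0,-0.5],[0,0,0],-1],
    [[0,0,0],[0,0,-1],-1],
    [[0,0,0],[0,0,-1],-1],
    [[0,0,0],[0,0,-1],-1],
    [[0,0,0],[0,0,-1],-1],
    [[0,0,0],[0,0,-1],-1],
    [[0,0,0],[0,0,-1],-1],
    [[0,0,0],[0,0,-0.24],-1],
    [[-0.6,-0.66,0],[0,0,0],-1],
    [[-0.6,-0.66,0],[0,0,0],-1],
    [[0,0,0],[0,0,0],-1]
  ]
}}

```text
time_s: 8.1
ee_pos: [0.5362, -0.1139, 0.0352]
eef_rot: [-3.141, 0.0, 1.587]
force: [1.2, 0.0, -1.2]
grip_width: 0.0234
grip_force: 20.0
```

Run:
```python
from h import *
plan(.5375,-.1132,.0055,91.18); print(get_obs()['grip_width'])
```

```text
t 8.1 pos [ 0.5362 -0.1139  0.0352] rpy [-1.7999e+02  1.0000e-02  9.0910e+01] F [ 1.2  0.  -1.2]
turn units -0.04  then shift units x,y,z [0.02 0.04 0.99]
0.023373376049907173
```

Lower, release to a part opening (about 42 mm), lift, and go to the look pose (y ≈ -0.235, z ≈ 0.12).

>>> {"api": "send_rows", "payload": {
  "motion": [
    [[0.02,0.04,0.4],[0,0,-0.04],-1],
    [[0,0,0.3],[0,0,0],-1],
    [[0,0,0.2],[0,0,0],-1],
    [[0,0,0.09],[0,0,0],-1],
    [[0,0,0],[0,0,0],-1],
    [[0,0,0],[0,0,0],-0.15],
    [[0,0,0],[0,0,0],-0.15],
    [[0,0,0],[0,0,0],-0.15],
    [[0,0,0],[0,0,0],-0.15]
  ]
}}

```text
time_s: 9.0
ee_pos: [0.5388, -0.1117, 0.0047]
eef_rot: [3.142, 0.0, 1.596]
force: [0.5, -0.0, 0.1]
grip_width: 0.0403
grip_force: 0.0
```

>>> {"api": "send_rows", "payload": {
  "motion": [
    [[0,0,-0.5],[0,0,0],-0.15],
    [[0,0,-1],[0,0,0],-0.15],
    [[0,0,-1],[0,0,0],-0.15],
    [[-0.6,0,-1],[0,0,0],-0.15],
    [[-1,0,-0.4],[0,0,0],-0.15],
    [[-1,0,0],[0,0,0],-0.15],
    [[-1,0,0],[0,0,0],-0.15],
    [[-0.4,0,0],[0,0,0],-0.15],
    [[0,0,0],[0,0,0],-0.15],
    [[0,0,0],[0,0,0],-0.15]
  ]
}}

```text
time_s: 10.0
ee_pos: [0.5418, -0.2308, 0.122]
eef_rot: [-3.142, -0.0, 1.596]
force: [-0.7, 1.5, -0.6]
grip_width: 0.0402
grip_force: 0.0
```

Run:
```python
from h import *
import pickle
plan(.5365,-.2325,.122,90); c=snap('wrist'); save(c,'w5.png'); pickle.dump(c,open('w5.pkl','wb'))
cv2.imwrite('pics/w5c.png',cv2.resize(cv2.cvtColor(c['pixels'],4)[20:260,200:440],None,fx=2.4,fy=2.4,interpolation=2))
```

```text
t 10.0 pos [ 0.5418 -0.2308  0.122 ] rpy [-1.800e+02 -1.000e-02  9.144e+01] F [-0.7  1.5 -0.6]
turn units 0.21  then shift units x,y,z [-0.06 -0.18  0.  ]
```

View pics/w5c.png

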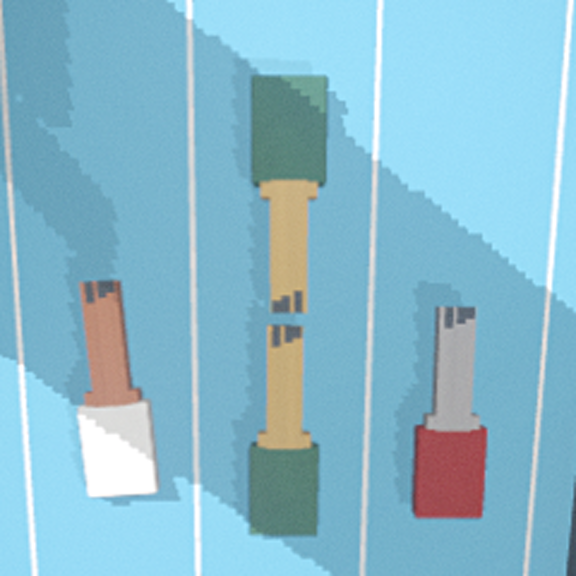

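The gap at crop (288,318) is about 4–5 mm, with a small side offset. Fitting both halves.

```bash
cat >> h.py <<'E'
def rel(m,s):
    u=np.array([np.cos(m['yaw']),np.sin(m['yaw'])]); n=np.array([-u[1],u[0]]); d=s['face']-m['face']
    print('gap %.2f mm lateral(left of u) %.2f mm, dyaw %.2f deg'%(1e3*d@u,1e3*d@n,(np.degrees(s['yaw']-m['yaw'])%360)-180))
E
python3 - <<'E'
from h import *
import pickle
c=pickle.load(open('w5.pkl','rb'))
R={k:fit(c,uv,True) for k,uv in dict(wm=(248,215),gm=(318,222),rm=(388,215),gs=(320,75)).items()}
for k in R: show(k,R[k])
rel(R['gm'],R['gs']); pickle.dump(R,open('R2.pkl','wb'))
g=R['gs']; u=np.array([np.cos(g['yaw']),np.sin(g['yaw'])]); print((g['face']-.05*u)); plan(*(g['face']-.05*u),.005,np.degrees(g['yaw']))
for i in range(4): print(get_obs()['ee_pos'])
E
```

```text
wm face [ 0.4765 -0.1532] orig [ 0.4798 -0.1888] yaw 95.33 L 71.5 hw 23.3 nw 11.7 z 10.9
gm face [ 0.5391 -0.1666] orig [ 0.5393 -0.2018] yaw 90.27 L 70.5 hw 22.5 nw 12.1 z 10.9
rm face [ 0.596  -0.1588] orig [ 0.5968 -0.1942] yaw 91.36 L 70.9 hw 22.7 nw 11.1 z 10.8
gs face [ 0.5382 -0.0904] orig [ 0.5388 -0.1178] yaw 91.36 L 54.9 hw 12.5 nw 22.6 z 10.9
gap 76.22 mm lateral(left of u) 0.58 mm, dyaw -178.91 deg
[ 0.53937547 -0.140348  ]
t 10.05 pos [ 0.5418 -0.2306  0.122 ] rpy [-1.800e+02 -1.000e-02  9.148e+01] F [1.3 0.2 0.5]
turn units 0.02  then shift units x,y,z [ 3.01 -0.01  3.9 ]
[ 0.54182769 -0.23057325  0.12196191]
[ 0.54182769 -0.23057325  0.12196191]
[ 0.54182769 -0.23057325  0.12196191]
[ 0.54182769 -0.23057325  0.12196191]
```

```bash
sed -i 's/(94,70,40)/(90,70,135)/; s/def fit(c,uv,sheet,h=.010,z0=0.):/def fit(c,uv,sheet,fd=(0,1),h=.010,z0=0.):/; s/if it==0 and np.ptp.*$/if it==0 and u@np.array(fd)<0: u=-u; n=-n; a=-a; w=-w/' h.py
python3 - <<'E'
from h import *
import pickle
c=pickle.load(open('w5.pkl','rb'))
R={k:fit(c,uv,True,fd) for k,uv,fd in (('wm',(248,215),(0,1)),('gm',(318,222),(0,1)),('rm',(388,215),(0,1)),('gs',(320,75),(0,-1)))}
for k in R: show(k,R[k])
rel(R['gm'],R['gs']); pickle.dump(R,open('R2.pkl','wb'))
g=R['gs']; u=np.array([np.cos(g['yaw']),np.sin(g['yaw'])]); plan(*(g['face']-.05*u),.005,np.degrees(g['yaw']))
E
```

```text
wm face [ 0.4765 -0.1532] orig [ 0.4798 -0.1888] yaw 95.33 L 71.5 hw 23.3 nw 11.7 z 10.9
gm face [ 0.5392 -0.1666] orig [ 0.5393 -0.2018] yaw 90.16 L 70.4 hw 22.5 nw 12.1 z 10.9
rm face [ 0.596  -0.1588] orig [ 0.5968 -0.1942] yaw 91.36 L 70.9 hw 22.7 nw 11.1 z 10.8
gs face [ 0.5399 -0.1609] orig [ 0.539  -0.1256] yaw -88.64 L 70.6 hw 22.6 nw 12.5 z 10.8
gap 5.68 mm lateral(left of u) -0.71 mm, dyaw 1.19 deg
t 10.05 pos [ 0.5418 -0.2306  0.122 ] rpy [-1.800e+02 -1.000e-02  9.148e+01] F [1.3 0.2 0.5]
turn units 0.02  then shift units x,y,z [ 3.99 -0.01  3.9 ]
```

>>> {"api": "send_rows", "payload": {
  "motion": [
    [[1,0,0],[0,0,0],-0.15],
    [[1,0,0],[0,0,0],-0.15],
    [[1,0,0],[0,0,0],-0.15],
    [[0.99,0,0.3],[0,0,0],-0.15],
    [[0,0,0.9],[0,0,0],-0.15],
    [[0,0,0.9],[0,0,0],-0.15],
    [[0,0,0.8],[0,0,0],-0.15],
    [[0,0,0.6],[0,0,0],-0.15],
    [[0,0,0.4],[0,0,0],-0.15],
    [[0,0,0],[0,0,0],-0.15]
  ]
}}

```text
time_s: 11.05
ee_pos: [0.5381, -0.1111, 0.0037]
eef_rot: [-3.139, -0.001, 1.597]
force: [0.6, 0.7, 0.4]
grip_width: 0.0394
grip_force: 0.0
```

>>> {"api": "send_rows", "payload": {
  "motion": [
    [[0,0,0],[0,0,0],-1],
    [[0,0,0],[0,0,0],-1],
    [[0,0,0],[0,0,0],-1],
    [[0,0,0],[0,0,0],-1],
    [[0,0,0],[0,0,0],-1]
  ]
}}

```text
time_s: 11.55
ee_pos: [0.5393, -0.1121, 0.0057]
eef_rot: [3.14, 0.0, 1.596]
force: [-0.9, 1.4, 7.1]
grip_width: 0.0239
grip_force: 20.0
```

Run:
```python
from h import *
plan(.5392,-.1150,.005,90.7); print(get_obs()['grip_width'])
```

```text
t 11.55 pos [ 0.5393 -0.1121  0.0057] rpy [1.7992e+02 2.0000e-02 9.1430e+01] F [-0.9  1.4  7.1]
turn units 0.11  then shift units x,y,z [-0.1  -0.    0.02]
0.02387880220144813
```

>>> {"api": "send_rows", "payload": {
  "motion": [
    [[0,0,-0.03],[0,0,0.1],-1],
    [[-0.04,0,0],[0,0,0],-1],
    [[-0.04,0,0],[0,0,0],-1],
    [[-0.04,0,0],[0,0,0],-1],
    [[0,0,0],[0,0,0],-1],
    [[0,0,0],[0,0,0],-1]
  ]
}}

```text
time_s: 12.15
ee_pos: [0.5389, -0.1158, 0.0058]
eef_rot: [3.141, 0.0, 1.584]
force: [-0.7, -0.4, 2.3]
grip_width: 0.0238
grip_force: 20.0
```

>>> {"api": "send_rows", "payload": {
  "motion": [
    [[0,0,0],[0,0,0],-0.15],
    [[0,0,0],[0,0,0],-0.15],
    [[0,0,0],[0,0,0],-0.15],
    [[0,0,-0.6],[0,0,0],-0.15],
    [[0,0,-1],[0,0,0],-0.15],
    [[0,0,-1],[0,0,0],-0.15],
    [[-1,0,-1],[0,0,0],-0.15],
    [[-1,0,-0.3],[0,0,0],-0.15],
    [[-1,0,0],[0,0,0],-0.15],
    [[-0.9,0,0],[0,0,0],-0.15],
    [[0,0,0],[0,0,0],-0.15],
    [[0,0,0],[0,0,0],-0.15]
  ]
}}

```text
time_s: 13.35
ee_pos: [0.5401, -0.2326, 0.1223]
eef_rot: [-3.141, -0.0, 1.583]
force: [-0.5, 0.1, 0.6]
grip_width: 0.0399
grip_force: 0.0
```

Run:
```python
from h import *
import pickle
c=snap('wrist'); save(c,'w6.png'); pickle.dump(c,open('w6.pkl','wb'))
def px(c,X): return cv2.projectPoints(np.array([X],float),np.array(c['rvec'],float),c['t'],c['K'],c['D'])[0].ravel()
R0=pickle.load(open('R2.pkl','rb'))
R={k:fit(c,px(c,p),True,fd) for k,p,fd in (('wm',(*R0['wm']['orig'],.01),(0,1)),('gm',(*R0['gm']['orig'],.01),(0,1)),('rm',(*R0['rm']['orig'],.01),(0,1)),('gs',(.5392,-.12,.01),(0,-1)))}
for k in R: show(k,R[k])
rel(R['gm'],R['gs']); print(px(c,(*R['gm']['face'],.01)))
plan(.55,.1,.22,90); cv2.imwrite('pics/w6c.png',cv2.resize(cv2.cvtColor(c['pixels'],4)[20:260,200:440],None,fx=2.4,fy=2.4,interpolation=2))
```

```text
wm face [ 0.4765 -0.1533] orig [ 0.4798 -0.1888] yaw 95.3 L 71.4 hw 23.3 nw 11.2 z 10.9
gm face [ 0.5385 -0.0947] orig [ 0.5388 -0.1397] yaw 90.35 L 89.9 hw 14.9 nw 21.7 z 10.9
rm face [ 0.596  -0.1588] orig [ 0.5968 -0.1942] yaw 91.32 L 70.7 hw 22.6 nw 11.2 z 10.8
gs face [ 0.5393 -0.2371] orig [ 0.5391 -0.1889] yaw -89.67 L 96.5 hw 21.1 nw 15.9 z 10.9
gap -142.37 mm lateral(left of u) 0.04 mm, dyaw -0.02 deg
[320.21933486  55.99635229]
t 13.4 pos [ 0.5402 -0.232   0.1224] rpy [-1.7997e+02 -2.0000e-02  9.0750e+01] F [0.1 0.6 0.8]
turn units 0.11  then shift units x,y,z [11.07  0.33 -3.25]
```

```bash
cat >> h.py <<'E'
def px(c,X): return cv2.projectPoints(np.array([X],float),np.array(c['rvec'],float),c['t'],c['K'],c['D'])[0].ravel()
def gapprof(c,xy,yaw,half=.012):
    "mean B-R along the bar axis over +-4 mm width, at z=.01; s>0 towards the stray"
    u=np.array([np.cos(yaw),np.sin(yaw)]);n=np.array([-u[1],u[0]]); s=np.arange(-half,half,.0004); w=np.arange(-.004,.0041,.0005)
    X=np.array([[*(xy+a*u+b*n),.01] for a in s for b in w]); q=cv2.projectPoints(X,np.array(c['rvec'],float),c['t'],c['K'],c['D'])[0].reshape(len(s),len(w),2).astype(np.float32)
    im=c['pixels'].astype(np.float32); v=cv2.remap(im[...,2]-im[...,0],q[...,0],q[...,1],1).mean(1)
    return s,v
def gapw(c,xy,yaw,prt=True):
    s,v=gapprof(c,xy,yaw); full=80.
    if prt: print(np.c_[s*1e3,v][::2].round(1).tolist())
E
python3 - <<'E'
from h import *
import pickle
c=pickle.load(open('w6.pkl','rb')); R=pickle.load(open('R2.pkl','rb'))
gapw(c,R['gm']['face'],np.radians(90.5))
c=pickle.load(open('w5.pkl','rb')); gapw(c,R['gm']['face'],np.radians(90.5))
E
```

```text
[[-12.0, -72.1], [-11.2, -72.6], [-10.4, -72.7], [-9.6, -72.7], [-8.8, -72.8], [-8.0, -73.0], [-7.2, -73.4], [-6.4, -66.1], [-5.6, -55.6], [-4.8, -41.8], [-4.0, -28.8], [-3.2, -10.6], [-2.4, 0.6], [-1.6, 2.3], [-0.8, 1.0], [-0.0, 2.1], [0.8, 18.7], [1.6, 4.0], [2.4, 2.0], [3.2, 1.4], [4.0, 2.8], [4.8, -1.9], [5.6, -19.7], [6.4, -27.2], [7.2, -49.9], [8.0, -62.0], [8.8, -73.4], [9.6, -73.1], [10.4, -73.2], [11.2, -73.1]]
[[-12.0, -72.3], [-11.2, -72.1], [-10.4, -72.3], [-9.6, -73.0], [-8.8, -72.9], [-8.0, -72.2], [-7.2, -73.6], [-6.4, -68.4], [-5.6, -57.3], [-4.8, -41.2], [-4.0, -24.4], [-3.2, -11.5], [-2.4, -1.1], [-1.6, 1.0], [-0.8, -1.1], [-0.0, -1.4], [0.8, 33.3], [1.6, 72.5], [2.4, 81.0], [3.2, 80.5], [4.0, 81.4], [4.8, 54.3], [5.6, 8.3], [6.4, -1.0], [7.2, 0.9], [8.0, 1.4], [8.8, -10.7], [9.6, -26.8], [10.4, -38.1], [11.2, -55.0]]
```

View pics/w6c.png

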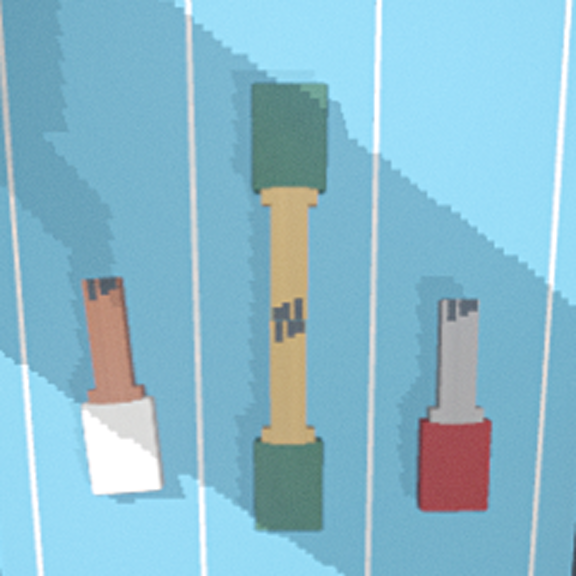

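The green bar now reads as one piece, joined at crop (288,320) with about a 0.3 mm gap and in line. Next are the strays beyond the stand.

>>> {"api": "send_rows", "payload": {
  "motion": [
    [[0,0,-1],[0,0,0.1],0],
    [[0,0,-1],[0,0,0],0],
    [[0.5,0,-0.9],[0,0,0],0],
    [[1,0,0],[0,0,0],0],
    [[1,0,0],[0,0,0],0],
    [[1,0,0],[0,0,0],0],
    [[1,0,0],[0,0,0],0],
    [[1,0,0],[0,0,0],0],
    [[1,0,0],[0,0,0],0],
    [[1,-0.2,0],[0,0,0],0],
    [[1,-0.3,0],[0,0,0],0],
    [[1,-0.3,0],[0,0,0],0]
  ]
}}

```text
time_s: 14.6
ee_pos: [0.5151, 0.0546, 0.2096]
eef_rot: [-3.142, -0.0, 1.573]
force: [0.7, 0.8, -0.3]
grip_width: 0.0472
grip_force: 0.0
```

>>> {"api": "send_rows", "payload": {
  "motion": [
    [[1,-0.3,0],[0,0,0],0],
    [[1,-0.3,0],[0,0,0],0],
    [[1,-0.3,0],[0,0,0],0],
    [[1,-0.3,0],[0,0,0],0],
    [[0.6,0,0],[0,0,0],0],
    [[0,0,0],[0,0,0],0],
    [[0,0,0],[0,0,0],0]
  ]
}}

```text
time_s: 15.3
ee_pos: [0.4795, 0.1907, 0.2096]
eef_rot: [-3.141, 0.0, 1.573]
force: [0.4, -0.3, -0.8]
grip_width: 0.0474
grip_force: 0.0
```

Run:
```python
from h import *
import pickle
w1=pickle.load(open('w1.pkl','rb')); print('stand',onz(w1,[(326,318)],.022))
c=snap('wrist'); pickle.dump(c,open('w7.pkl','wb')); plan(.5,.2,.2,90)
h=cv2.cvtColor(c['pixels'],41)
for col in('red','copper','white'):
  for ce,a,_ in blobs(c,col,200,3000): print(col,ce.round(),a,onz(c,[ce],.01)[0].round(4))
cc=[b[0] for b in blobs(c,'red',200,3000)][0].astype(int); print(cc); 
for dy in range(-30,80,8): print(dy,h[cc[1]+dy,cc[0]],h[cc[1]+dy,cc[0]+35])
save(c,'w7.png')
```

```text
stand [[0.51015375 0.05738966 0.022     ]]
t 15.35 pos [0.4796 0.1902 0.2096] rpy [-1.7999e+02  1.0000e-02  9.0090e+01] F [-0.4  0.6  0.7]
turn units 0.01  then shift units x,y,z [0.33 0.68 0.32]
red [368. 155.] 726 [0.529  0.2544 0.01  ]
copper [261. 195.] 258 [0.4165 0.2121 0.01  ]
white [279.  20.] 2617 [0.4398 0.3802 0.01  ]
white [493.  88.] 1153 [0.6515 0.3201 0.01  ]
white [261. 162.] 823 [0.4181 0.247  0.01  ]
white [361. 189.] 554 [0.5226 0.2195 0.01  ]
white [243. 316.] 2377 [0.3896 0.0715 0.01  ]
white [397. 317.] 2399 [0.5684 0.0714 0.01  ]
white [488. 290.] 365 [0.6714 0.1041 0.01  ]
white [ 18. 334.] 1624 [0.1164 0.0466 0.01  ]
white [621. 334.] 1669 [0.8404 0.0477 0.01  ]
white [345. 337.] 1449 [0.509  0.0451 0.01  ]
white [ 47. 370.] 1200 [ 0.1425 -0.0029  0.01  ]
[368 154]
-30 [154  17 108] [150  14 106]
-22 [156  12 106] [154  17 103]
-14 [  1 148 255] [145  15 102]
-6 [  1 143 252] [158  19 106]
2 [  1 141 252] [165  19 107]
10 [  1 146 250] [156  12 105]
18 [  0   0 255] [154  16 109]
26 [  0   0 255] [158   9 108]
34 [  0   4 178] [145  14 108]
42 [165  24  86] [140   7 111]
50 [159  20  89] [145  15 104]
58 [170   8  99] [145  14 110]
66 [150  10 104] [150  12 107]
74 [145  14 107] [132  12 109]
```

```bash
sed -i "s/else: m=.*/else: m=((h[...,2]>150)|((h[...,1]>60)\&(h[...,2]>60))).astype(np.uint8)*255/" h.py
cat >> h.py <<'E'
def grasp(f,back=.050):
    u=np.array([np.cos(f['yaw']),np.sin(f['yaw'])]); tail=f['orig']-u*(f['L']/2+.0004); return tail+u*(.072-back)
E
python3 - <<'E'
from h import *
import pickle
c=pickle.load(open('w7.pkl','rb')); R={}
for k,uv in dict(rs=(368,155),ws=(261,160)).items():
    f=fit(c,uv,False,(0,-1)); show(k,f); g=grasp(f); print('grasp',g); plan(*g,.005,np.degrees(f['yaw']))
E
```

```text
rs face [0.5195 0.1989] orig [0.5259 0.2341] yaw -100.19 L 71.6 hw 24.3 nw 11.9 z 10.8
grasp [0.52836628 0.24808886]
t 15.35 pos [0.4796 0.1902 0.2096] rpy [-1.7999e+02  1.0000e-02  9.0090e+01] F [-0.4  0.6  0.7]
turn units 1.49  then shift units x,y,z [2.19 1.26 6.82]
ws face [0.4134 0.1911] orig [0.416  0.2268] yaw -94.11 L 71.6 hw 24.6 nw 12.4 z 10.9
grasp [0.41703904 0.2410132 ]
t 15.35 pos [0.4796 0.1902 0.2096] rpy [-1.7999e+02  1.0000e-02  9.0090e+01] F [-0.4  0.6  0.7]
turn units 0.61  then shift units x,y,z [ 1.54 -2.2   6.82]
```

>>> {"api": "send_rows", "payload": {
  "motion": [
    [[0,0,0],[0,0,0.75],0.1],
    [[0,0,0],[0,0,0.74],0.1],
    [[0.73,0.42,0],[0,0,0],0.1],
    [[0.73,0.42,0],[0,0,0],0.1],
    [[0.73,0.42,0],[0,0,0],0.1],
    [[0,0,1],[0,0,0],0.1],
    [[0,0,1],[0,0,0],0.1],
    [[0,0,1],[0,0,0],0.1],
    [[0,0,1],[0,0,0],0.1],
    [[0,0,1],[0,0,0],0.1],
    [[0,0,0.8],[0,0,0],0.1],
    [[0,0,0],[0,0,0],0.1]
  ]
}}

```text
time_s: 16.55
ee_pos: [0.5273, 0.2468, 0.0327]
eef_rot: [-3.137, 0.003, 1.392]
force: [0.5, 0.0, -0.1]
grip_width: 0.0516
grip_force: 0.0
```

Run:
```python
from h import *
plan(.52837,.24809,.005,-100.19)
```

```text
t 16.55 pos [0.5273 0.2468 0.0327] rpy [-1.7973e+02  1.7000e-01  7.9750e+01] F [ 0.5  0.  -0.1]
turn units -0.01  then shift units x,y,z [0.05 0.03 0.92]
```

>>> {"api": "send_rows", "payload": {
  "motion": [
    [[0.05,0.03,0.4],[0,0,0],0.1],
    [[0,0,0.3],[0,0,0],0.1],
    [[0,0,0.22],[0,0,0],0.1],
    [[0,0,0],[0,0,0],0.1],
    [[0,0,0],[0,0,0],-1],
    [[0,0,0],[0,0,0],-1],
    [[0,0,0],[0,0,0],-1],
    [[0,0,0],[0,0,0],-1],
    [[0,0,0],[0,0,0],-1],
    [[0,0,0],[0,0,0],-1]
  ]
}}

```text
time_s: 17.55
ee_pos: [0.53, 0.2497, 0.0083]
eef_rot: [3.141, -0.0, 1.393]
force: [-1.7, 0.1, 3.2]
grip_width: 0.0233
grip_force: 20.0
```

Run:
```python
from h import *
plan(.52837,.24809,.005,-100.19); o=get_obs(); print(o['grip_width'],o['grip_force']); c=snap('wrist'); print(headend(c,o,.005),headend(c,o,-.005)); save(c,'w8.png')
import pickle; R=pickle.load(open('R2.pkl','rb'))
for k in('rm','wm'):
    f=R[k]; u=np.array([np.cos(f['yaw']),np.sin(f['yaw'])]); t=f['face']+u*(.0007+.0535); print(k,t,np.degrees(f['yaw'])); plan(*t,.22,np.degrees(f['yaw']))
```

```text
t 17.55 pos [0.53   0.2497 0.0083] rpy [ 1.7998e+02 -1.0000e-02  7.9810e+01] F [-1.7  0.1  3.2]
turn units 0.0  then shift units x,y,z [-0.06 -0.04  0.11]
0.023287364900024754 19.991941452026367
(np.float64(246.5), np.float64(0.022628031644030384)) (np.float64(246.5), np.float64(0.019827862711566415))
rm [ 0.59467402 -0.10457324] 91.35720403173072
t 17.6 pos [0.5299 0.2497 0.0083] rpy [ 1.7999e+02 -1.0000e-02  7.9820e+01] F [-0.9 -0.3  3.1]
turn units -1.68  then shift units x,y,z [-11.86   1.88  -7.06]
wm [ 0.47147593 -0.09925808] 95.32994180862724
t 17.6 pos [0.5299 0.2497 0.0083] rpy [ 1.7999e+02 -1.0000e-02  7.9820e+01] F [-0.9 -0.3  3.1]
turn units -2.26  then shift units x,y,z [-11.4   -3.02  -7.06]
```

>>> {"api": "send_rows", "payload": {
  "motion": [
    [[0,0,0],[0,0,0],-0.2],
    [[0,0,0],[0,0,0],-0.2],
    [[0,0,0.1],[0,0,0],-0.2],
    [[0,0,0],[0,0,0],-0.2]
  ]
}}

```text
time_s: 18.0
ee_pos: [0.5296, 0.2495, 0.0045]
eef_rot: [-3.141, 0.0, 1.393]
force: [-0.2, -0.6, -1.0]
grip_width: 0.0375
grip_force: 0.0
```

>>> {"api": "send_rows", "payload": {
  "motion": [
    [[0,0,0],[0,0,0],-1],
    [[0,0,0],[0,0,0],-1],
    [[0,0,0],[0,0,0],-1],
    [[0,0,0],[0,0,0],-1],
    [[0,0,0],[0,0,0],-1],
    [[0,0,0],[0,0,0],-1]
  ]
}}

```text
time_s: 18.6
ee_pos: [0.5299, 0.2496, 0.005]
eef_rot: [-3.142, 0.0, 1.393]
force: [-0.0, -0.6, -0.7]
grip_width: 0.0233
grip_force: 20.0
```

Run:
```python
from h import *
o=get_obs(); c=snap('wrist'); print(o['ee_pos'],o['grip_width'],headend(c,o,.005),headend(c,o,-.005))
plan(.5947,-.1046,.22,91.36)
```

```text
[0.52986877 0.24964536 0.00503468] 0.023295387079411534 (np.float64(248.5), np.float64(0.021556356834992296)) (np.float64(248.5), np.float64(0.01869349164687209))
t 18.65 pos [0.5299 0.2496 0.005 ] rpy [-180.      0.     79.81] F [-0.3 -0.7 -0.3]
turn units -1.68  then shift units x,y,z [-11.86   1.88  -7.17]
```

>>> {"api": "send_rows", "payload": {
  "motion": [
    [[0,0,-0.6],[0,0,0],-1],
    [[0,0,-1],[0,0,0],-1],
    [[0,0,-1],[0,0,0],-1],
    [[0,0,-1],[0,0,0],-1],
    [[0,0,-1],[0,0,0],-1],
    [[0,0,-1],[0,0,0],-1],
    [[0,0,-1],[0,0,0],-1],
    [[0,0,-0.6],[0,0,-0.8],-1],
    [[0,0,0],[0,0,-0.88],-1],
    [[0,0.94,0],[0,0,0],-1],
    [[0,0.94,0],[0,0,0],-1],
    [[-0.82,0,0],[0,0,0],-1]
  ]
}}

```text
time_s: 19.85
ee_pos: [0.5884, 0.2275, 0.2194]
eef_rot: [-3.14, 0.0, 1.596]
force: [0.1, -0.2, -0.3]
grip_width: 0.0238
grip_force: 20.0
```

>>> {"api": "send_rows", "payload": {
  "motion": [
    [[-1,0,0],[0,0,0],-1],
    [[-1,0,0],[0,0,0],-1],
    [[-1,0,0],[0,0,0],-1],
    [[-1,0,0],[0,0,0],-1],
    [[-1,0,0],[0,0,0],-1],
    [[-1,0,0],[0,0,0],-1],
    [[-1,0,0],[0,0,0],-1],
    [[-1,0,0.3],[0,0,0],-1],
    [[-1,0,0.6],[0,0,0],-1],
    [[-1,0,1],[0,0,0],-1],
    [[-1,0,1],[0,0,0],-1],
    [[0,0,1],[0,0,0],-1]
  ]
}}

```text
time_s: 21.05
ee_pos: [0.5944, -0.1067, 0.1029]
eef_rot: [3.141, 0.0, 1.592]
force: [-0.3, 0.9, -0.5]
grip_width: 0.0235
grip_force: 20.0
```

Run:
```python
from h import *
plan(.5946,-.1034,.0065,91.36); print(get_obs()['grip_width'],get_obs()['qpos'])
```

```text
t 21.05 pos [ 0.5944 -0.1067  0.1029] rpy [1.7999e+02 3.0000e-02 9.1190e+01] F [-0.3  0.9 -0.5]
turn units -0.02  then shift units x,y,z [0.11 0.01 3.21]
0.023467795701453218 [-2.37984109e-01  5.15443953e-01  1.46762738e+00 -4.75034105e-04
  1.15821636e+00 -2.58557013e-01]
```

>>> {"api": "send_rows", "payload": {
  "motion": [
    [[0.11,0.01,0.8],[0,0,-0.02],-1],
    [[0,0,0.8],[0,0,0],-1],
    [[0,0,0.8],[0,0,0],-1],
    [[0,0,0],[0,0,0],-1]
  ]
}}

```text
time_s: 21.45
ee_pos: [0.5932, -0.0998, 0.029]
eef_rot: [-3.136, -0.001, 1.597]
force: [0.6, 0.6, -0.6]
grip_width: 0.0233
grip_force: 20.0
```

Run:
```python
from h import *
plan(.5946,-.1034,.0065,91.36)
```

```text
t 21.45 pos [ 0.5932 -0.0998  0.029 ] rpy [-1.797e+02 -8.000e-02  9.150e+01] F [ 0.6  0.6 -0.6]
turn units 0.02  then shift units x,y,z [-0.12  0.04  0.75]
```

>>> {"api": "send_rows", "payload": {
  "motion": [
    [[0,0.03,0.4],[0,0,0],-1],
    [[-0.1,0,0.2],[0,0,0],-1],
    [[0,0,0.1],[0,0,0],-1],
    [[0,0,0],[0,0,0],-1],
    [[0,0,0],[0,0,0],-1]
  ]
}}

```text
time_s: 21.95
ee_pos: [0.5962, -0.1033, 0.0116]
eef_rot: [3.141, 0.0, 1.597]
force: [-0.4, 0.8, -1.6]
grip_width: 0.0231
grip_force: 20.0
```

>>> {"api": "send_rows", "payload": {
  "motion": [
    [[0,0,0.02],[0,0,0],-0.15],
    [[0,0,0],[0,0,0],-0.15],
    [[0,0,0],[0,0,0],-0.15],
    [[0,0,-0.6],[0,0,0],-0.15],
    [[0,0,-1],[0,0,0],-0.15],
    [[0,0,-1],[0,0,0],-0.15],
    [[-1,0,-1],[0,0,0],-0.15],
    [[-1,0,-0.3],[0,0,0],-0.15],
    [[-1,0,0],[0,0,0],-0.15],
    [[-1,0,0],[0,0,0],-0.15],
    [[-0.3,0,0],[0,0,0],-0.15],
    [[0,0,0],[0,0,0],-0.15]
  ]
}}

```text
time_s: 23.15
ee_pos: [0.5991, -0.2329, 0.1272]
eef_rot: [-3.141, -0.0, 1.595]
force: [-1.1, -0.2, 0.6]
grip_width: 0.0395
grip_force: 0.0
```

```bash
cat >> h.py <<'E'
def joint(c,R0,m,prt=True):
    "gap from B-R profile of a steel/copper/brass pair; needs profile view"
    f=R0[m]; gapw(c,f['face'],f['yaw'],prt)
E
python3 - <<'E'
from h import *
import pickle
c=snap('wrist'); save(c,'w9.png'); pickle.dump(c,open('w9.pkl','wb')); R0=pickle.load(open('R2.pkl','rb'))
rm=fit(c,px(c,(.5968,-.2,.01)),True); rs=fit(c,px(c,(.5946,-.09,.01)),True,(0,-1)); show('rm',rm); show('rs',rs); rel(rm,rs)
joint(c,R0,'rm'); g=grasp(rs); print(g); plan(*g,.005,np.degrees(rs['yaw']))
E
```

```text
rm face [ 0.5964 -0.0835] orig [ 0.5964 -0.1296] yaw 90.08 L 92.2 hw 12.8 nw 23.2 z 10.9
rs face [ 0.5966 -0.23  ] orig [ 0.5965 -0.1804] yaw -89.9 L 99.1 hw 23.2 nw 13.2 z 10.9
gap -146.47 mm lateral(left of u) -0.00 mm, dyaw 0.02 deg
[[-12.0, 1.9], [-11.2, 1.3], [-10.4, 1.7], [-9.6, 1.9], [-8.8, 1.9], [-8.0, 1.6], [-7.2, 1.9], [-6.4, 3.1], [-5.6, 5.8], [-4.8, 7.4], [-4.0, 10.9], [-3.2, 13.1], [-2.4, 15.0], [-1.6, 15.4], [-0.8, 14.0], [-0.0, 21.6], [0.8, 56.7], [1.6, 85.2], [2.4, 78.4], [3.2, 41.1], [4.0, 14.9], [4.8, 15.3], [5.6, 16.4], [6.4, 15.6], [7.2, 11.9], [8.0, 8.8], [8.8, 5.9], [9.6, 4.5], [10.4, 2.3], [11.2, 3.3]]
[ 0.59643368 -0.15250343]
t 23.2 pos [ 0.5992 -0.2318  0.1272] rpy [-1.7998e+02 -2.0000e-02  9.1470e+01] F [-0.1  0.2 -0.7]
turn units 0.2  then shift units x,y,z [ 2.64 -0.09  4.07]
```

```bash
sed -i "s/; m=cv2.morphologyEx(m,cv2.MORPH_CLOSE.*$/\n    if not sheet: m=cv2.morphologyEx(m,cv2.MORPH_CLOSE,np.ones((5,5),np.uint8))/" h.py
python3 - <<'E'
from h import *
import pickle
c=pickle.load(open('w9.pkl','rb'))
rm=fit(c,px(c,(.5968,-.2,.01)),True); rs=fit(c,px(c,(.5946,-.09,.01)),True,(0,-1)); show('rm',rm); show('rs',rs); rel(rm,rs)
wm=fit(c,px(c,(.4798,-.2,.01)),True); show('wm',wm)
g=grasp(rs); print(g); plan(*g,.005,np.degrees(rs['yaw']))
E
```

```text
rm face [ 0.5955 -0.1583] orig [ 0.5963 -0.1942] yaw 91.37 L 71.6 hw 23.5 nw 11.4 z 10.8
rs face [ 0.5973 -0.155 ] orig [ 0.5966 -0.1193] yaw -88.74 L 71.5 hw 23.6 nw 11.8 z 10.9
gap 3.31 mm lateral(left of u) -1.95 mm, dyaw -0.11 deg
wm face [ 0.4764 -0.1532] orig [ 0.4798 -0.1888] yaw 95.33 L 71.5 hw 22.8 nw 11.4 z 10.8
[ 0.5962406  -0.10511814]
t 23.2 pos [ 0.5992 -0.2318  0.1272] rpy [-1.7998e+02 -2.0000e-02  9.1470e+01] F [-0.1  0.2 -0.7]
turn units 0.03  then shift units x,y,z [ 4.22 -0.01  4.07]
```

>>> {"api": "send_rows", "payload": {
  "motion": [
    [[1,0,0],[0,0,0],-0.15],
    [[1,0,0],[0,0,0],-0.15],
    [[1,0,0],[0,0,0],-0.15],
    [[1,0,0.3],[0,0,0],-0.15],
    [[0.22,0,0.9],[0,0,0],-0.15],
    [[0,0,0.9],[0,0,0],-0.15],
    [[0,0,0.8],[0,0,0],-0.15],
    [[0,0,0.7],[0,0,0],-0.15],
    [[0,0,0.4],[0,0,0],-0.15],
    [[0,0,0],[0,0,0],-0.15],
    [[0,0,0],[0,0,0],-0.15]
  ]
}}

```text
time_s: 24.3
ee_pos: [0.5964, -0.1052, 0.0083]
eef_rot: [3.141, 0.0, 1.598]
force: [-0.6, 0.2, 0.2]
grip_width: 0.0399
grip_force: 0.0
```

>>> {"api": "send_rows", "payload": {
  "motion": [
    [[0,0,0],[0,0,0],-1],
    [[0,0,0],[0,0,0],-1],
    [[0,0,0],[0,0,0],-1],
    [[0,0,0],[0,0,0],-1],
    [[0,0,0],[0,0,0],-1]
  ]
}}

```text
time_s: 24.8
ee_pos: [0.5964, -0.1057, 0.0082]
eef_rot: [3.14, 0.0, 1.597]
force: [-1.5, 0.9, 7.0]
grip_width: 0.023
grip_force: 20.0
```

>>> {"api": "send_rows", "payload": {
  "motion": [
    [[0,0,-0.02],[0,0,0],-1],
    [[0,-0.03,0],[0,0,0],-1],
    [[0,-0.033,0],[0,0,0],-1],
    [[-0.02,0,0],[0,0,0],-1],
    [[-0.023,0,0],[0,0,0],-1],
    [[0,0,0],[0,0,0],-1]
  ]
}}

```text
time_s: 25.4
ee_pos: [0.5941, -0.1068, 0.0082]
eef_rot: [-3.142, -0.0, 1.597]
force: [-0.2, 3.1, 6.1]
grip_width: 0.0231
grip_force: 20.0
```

>>> {"api": "send_rows", "payload": {
  "motion": [
    [[0,0,0],[0,0,0],-0.15],
    [[0,0,0],[0,0,0],-0.15],
    [[0,0,0],[0,0,0],-0.15],
    [[0,0,-0.6],[0,0,0],-0.15],
    [[0,0,-1],[0,0,0],-0.15],
    [[0,0,-1],[0,0,0],-0.15],
    [[-1,0,-1],[0,0,0],-0.15],
    [[-1,0,-0.3],[0,0,0],-0.15],
    [[-1,0,0],[0,0,0],-0.15],
    [[-1,0,0],[0,0,0],-0.15],
    [[-0.2,0,0],[0,0,0],-0.15],
    [[0,0,0],[0,0,0],-0.15]
  ]
}}

```text
time_s: 26.6
ee_pos: [0.5971, -0.2334, 0.1246]
eef_rot: [-3.141, -0.0, 1.596]
force: [0.1, 0.9, 0.7]
grip_width: 0.0401
grip_force: 0.0
```

Run:
```python
from h import *
import pickle
c=snap('wrist'); save(c,'w10.png'); pickle.dump(c,open('w10.pkl','wb'))
rm=fit(c,px(c,(.5968,-.2,.01)),True); rs=fit(c,px(c,(.5955,-.09,.01)),True,(0,-1)); show('rm',rm); show('rs',rs); rel(rm,rs); gapw(c,np.array([.5955,-.1583]),np.radians(91.4))
plan(.48,.19,.21,90)
```

```text
rm face [ 0.5955 -0.1588] orig [ 0.5966 -0.1942] yaw 91.73 L 71.0 hw 23.4 nw 12.0 z 10.9
rs face [ 0.5952 -0.1563] orig [ 0.5944 -0.1205] yaw -88.67 L 71.6 hw 23.6 nw 11.6 z 10.9
gap 2.49 mm lateral(left of u) 0.19 mm, dyaw -0.41 deg
[[-12.0, 1.9], [-11.2, 2.2], [-10.4, 1.8], [-9.6, 1.3], [-8.8, 1.7], [-8.0, 1.6], [-7.2, 2.5], [-6.4, 4.5], [-5.6, 6.7], [-4.8, 9.3], [-4.0, 11.2], [-3.2, 13.6], [-2.4, 14.6], [-1.6, 13.6], [-0.8, 14.3], [-0.0, 43.8], [0.8, 75.2], [1.6, 39.5], [2.4, 13.3], [3.2, 13.5], [4.0, 14.7], [4.8, 14.8], [5.6, 13.1], [6.4, 11.0], [7.2, 8.3], [8.0, 6.3], [8.8, 3.1], [9.6, 2.1], [10.4, 2.5], [11.2, 2.4]]
t 26.65 pos [ 0.5973 -0.2324  0.1247] rpy [-1.7996e+02 -3.0000e-02  9.1480e+01] F [-0.5  0.4 -0.2]
turn units 0.22  then shift units x,y,z [14.08 -3.91 -2.84]
```

>>> {"api": "send_rows", "payload": {
  "motion": [
    [[0,0,-1],[0,0,0.41],0.1],
    [[0,0,-1],[0,0,0.4],0.1],
    [[0,0,-0.9],[0,0,0],0.1],
    [[1,-0.5,0],[0,0,0],0.1],
    [[1,-0.5,0],[0,0,0],0.1],
    [[1,-0.5,0],[0,0,0],0.1],
    [[1,-0.5,0],[0,0,0],0.1],
    [[1,-0.5,0],[0,0,0],0.1],
    [[1,-0.5,0],[0,0,0],0.1],
    [[1,-0.5,0],[0,0,0],0.1],
    [[1,-0.5,0],[0,0,0],0.1],
    [[1,-0.5,0],[0,0,0],0.1]
  ]
}}

```text
time_s: 27.85
ee_pos: [0.4807, 0.0483, 0.2121]
eef_rot: [3.141, -0.0, 1.501]
force: [0.5, 1.1, -0.4]
grip_width: 0.052
grip_force: 0.0
```

>>> {"api": "send_rows", "payload": {
  "motion": [
    [[1,-0.5,0],[0,0,0],0.1],
    [[1,-0.5,0],[0,0,0],0.1],
    [[1,-0.5,0],[0,0,0],0.1],
    [[1,-0.5,0],[0,0,0],0.1],
    [[1,-0.6,0],[0,0,0],0.1],
    [[1,0,0],[0,0,0],0.1],
    [[0.3,0,0.5],[0,0,0],0.1],
    [[0,0,1],[0,0,0],0.1],
    [[0,0,1],[0,0,0],0.1],
    [[0,0,1],[0,0,0],0.1],
    [[0,0,0.5],[0,0,0],0.1],
    [[0,0,0],[0,0,0],0.1]
  ]
}}

```text
time_s: 29.05
ee_pos: [0.4157, 0.2404, 0.0903]
eef_rot: [-3.138, 0.002, 1.501]
force: [0.4, 0.5, 0.6]
grip_width: 0.052
grip_force: 0.0
```

Run:
```python
from h import *
import pickle
plan(.41704,.24101,.0045,-94.11)
c=snap('wrist'); pickle.dump(c,open('w11.pkl','wb')); save(c,'w11.png'); f=fit(c,px(c,(.418,.247,.01)),False,(0,-1)); show('ws',f); g=grasp(f); print(g); plan(*g,.0045,np.degrees(f['yaw']))
```

```text
t 29.05 pos [0.4157 0.2404 0.0903] rpy [-1.7981e+02  1.0000e-01  8.6020e+01] F [0.4 0.5 0.6]
turn units 0.02  then shift units x,y,z [0.02 0.04 2.86]
ws face [0.4137 0.1902] orig [0.4162 0.226 ] yaw -93.96 L 71.8 hw 24.6 nw 13.2 z 10.8
[0.41719345 0.24023656]
t 29.1 pos [0.4165 0.2406 0.0918] rpy [-1.7993e+02  4.0000e-02  8.6000e+01] F [-0.5 -0.5  0.5]
turn units -0.01  then shift units x,y,z [-0.01  0.02  2.91]
```

>>> {"api": "send_rows", "payload": {
  "motion": [
    [[0,0.02,0.8],[0,0,0],0.1],
    [[0,0,0.8],[0,0,0],0.1],
    [[0,0,0.7],[0,0,0],0.1],
    [[0,0,0.4],[0,0,0],0.1],
    [[0,0,0.2],[0,0,0],0],
    [[0,0,0],[0,0,0],0],
    [[0,0,0],[0,0,0],0]
  ]
}}

```text
time_s: 29.8
ee_pos: [0.4186, 0.2404, 0.006]
eef_rot: [3.14, -0.001, 1.5]
force: [0.5, -0.7, 0.4]
grip_width: 0.0469
grip_force: 0.0
```

Run:
```python
from h import *
plan(.4172,.2403,.0045,-94)
```

```text
t 29.8 pos [0.4186 0.2404 0.006 ] rpy [ 1.7993e+02 -4.0000e-02  8.5940e+01] F [ 0.5 -0.7  0.4]
turn units -0.01  then shift units x,y,z [-0.01 -0.05  0.05]
```

>>> {"api": "send_rows", "payload": {
  "motion": [
    [[0,-0.03,0.05],[0,0,0],-1],
    [[0,0,0],[0,0,0],-1],
    [[0,0,0],[0,0,0],-1],
    [[0,0,0],[0,0,0],-1],
    [[0,0,0],[0,0,0],-1],
    [[0,0,0],[0,0,0],-1],
    [[0,0,0],[0,0,0],-1]
  ]
}}

```text
time_s: 30.5
ee_pos: [0.4173, 0.2401, 0.0038]
eef_rot: [3.141, -0.0, 1.5]
force: [-2.2, -1.3, 4.8]
grip_width: 0.0238
grip_force: 20.0
```

Run:
```python
from h import *
o=get_obs(); print(o['grip_width'],o['grip_force'])
f=np.array([.4764,-.1532]); y=np.radians(95.33); u=np.array([np.cos(y),np.sin(y)]); t=f+u*.0542; print(t)
plan(*t,.22,95.33)
```

```text
0.02381995348054119 20.000340342521667
[ 0.47136526 -0.09923435]
t 30.5 pos [0.4173 0.2401 0.0038] rpy [ 1.7998e+02 -1.0000e-02  8.5930e+01] F [-2.2 -1.3  4.8]
turn units -1.37  then shift units x,y,z [-11.43   0.74  -7.21]
```

>>> {"api": "send_rows", "payload": {
  "motion": [
    [[0,0,-0.6],[0,0,0],-1],
    [[0,0,-1],[0,0,0],-1],
    [[0,0,-1],[0,0,0],-1],
    [[0,0,-1],[0,0,0],-1],
    [[0,0,-1],[0,0,0],-1],
    [[0,0,-1],[0,0,0],-1],
    [[0,0,-1],[0,0,0],-1],
    [[0,0,-0.6],[0,0,-0.7],-1],
    [[0,0,0],[0,0,-0.67],-1],
    [[-0.43,0.37,0],[0,0,0],-1],
    [[-1,0.37,0],[0,0,0],-1],
    [[-1,0,0],[0,0,0],-1]
  ]
}}

```text
time_s: 31.7
ee_pos: [0.4467, 0.1688, 0.2191]
eef_rot: [-3.141, 0.0, 1.665]
force: [-0.1, -0.3, -1.7]
grip_width: 0.024
grip_force: 20.0
```

>>> {"api": "send_rows", "payload": {
  "motion": [
    [[-1,0,0],[0,0,0],-1],
    [[-1,0,0],[0,0,0],-1],
    [[-1,0,0],[0,0,0],-1],
    [[-1,0,0],[0,0,0],-1],
    [[-1,0,0],[0,0,0],-1],
    [[-1,0,0],[0,0,0],-1],
    [[-1,0,0],[0,0,0],-1],
    [[-1,0,0.6],[0,0,0],-1],
    [[-1,0,1],[0,0,0],-1],
    [[0,0,1],[0,0,0],-1],
    [[0,0,1],[0,0,0],-1],
    [[0,0,1],[0,0,0],-1]
  ]
}}

```text
time_s: 32.9
ee_pos: [0.471, -0.0995, 0.0801]
eef_rot: [-3.141, -0.0, 1.664]
force: [0.5, 0.9, -0.9]
grip_width: 0.0239
grip_force: 20.0
```

>>> {"api": "send_rows", "payload": {
  "motion": [
    [[0,0,1],[0,0,0],-1],
    [[0,0,0.5],[0,0,0],-1],
    [[0,0,0],[0,0,0],-1],
    [[0,0,0],[0,0,0],-1]
  ]
}}

```text
time_s: 33.3
ee_pos: [0.4714, -0.0993, 0.0369]
eef_rot: [-3.142, -0.0, 1.664]
force: [0.5, -0.9, -1.0]
grip_width: 0.0234
grip_force: 20.0
```

Run:
```python
from h import *
plan(.4714,-.0992,.0048,95.33); print(get_obs()['grip_width'])
```

```text
t 33.3 pos [ 0.4714 -0.0993  0.0369] rpy [-180.     -0.     95.35] F [ 0.5 -0.9 -1. ]
turn units 0.0  then shift units x,y,z [ 0.   -0.    1.07]
0.023350210595511175
```

Exactly on target. Lower, release, and look.

>>> {"api": "send_rows", "payload": {
  "motion": [
    [[0,0,0.5],[0,0,0],-1],
    [[0,0,0.3],[0,0,0],-1],
    [[0,0,0.2],[0,0,0],-1],
    [[0,0,0],[0,0,0],-1],
    [[0,0,0],[0,0,0],-1],
    [[0,0,0.02],[0,0,0],-1],
    [[0,0,0],[0,0,0],-1]
  ]
}}

```text
time_s: 34.0
ee_pos: [0.4714, -0.0993, 0.0062]
eef_rot: [3.141, 0.0, 1.664]
force: [-0.5, 0.2, -1.3]
grip_width: 0.0239
grip_force: 20.0
```

>>> {"api": "send_rows", "payload": {
  "motion": [
    [[0,0,0],[0,0,0],-0.15],
    [[0,0,0],[0,0,0],-0.15],
    [[0,0,0],[0,0,0],-0.15],
    [[0,0,-0.6],[0,0,0],-0.15],
    [[0,0,-1],[0,0,0],-0.15],
    [[0,0,-1],[0,0,0],-0.15],
    [[-1,0,-1],[0,0,0],-0.15],
    [[-1,0,-0.3],[0,0,0],-0.15],
    [[-1,0,0],[0,0,0],-0.15],
    [[-1,0,0],[0,0,0],-0.15],
    [[-0.4,0,0],[0,0,0],-0.15],
    [[0,0,0],[0,0,0],-0.15]
  ]
}}

```text
time_s: 35.2
ee_pos: [0.4834, -0.2314, 0.1227]
eef_rot: [-3.141, -0.0, 1.663]
force: [0.2, 0.5, 0.5]
grip_width: 0.0401
grip_force: 0.0
```

Run:
```python
from h import *
import pickle
c=snap('wrist'); save(c,'w12.png'); pickle.dump(c,open('w12.pkl','wb'))
wm=fit(c,px(c,(.4798,-.2,.01)),True); ws=fit(c,px(c,(.471,-.09,.01)),True,(0,-1)); show('wm',wm); show('ws',ws); rel(wm,ws); gapw(c,np.array([.4764,-.1533]),np.radians(95.3))
g=grasp(ws); plan(*g,.005,np.degrees(ws['yaw']))
```

```text
wm face [ 0.4772 -0.1532] orig [ 0.4805 -0.189 ] yaw 95.23 L 71.8 hw 24.0 nw 12.0 z 10.8
ws face [ 0.4759 -0.1484] orig [ 0.4725 -0.1127] yaw -84.58 L 71.7 hw 23.9 nw 12.3 z 10.9
gap 4.94 mm lateral(left of u) 0.89 mm, dyaw 0.19 deg
[[-12.0, -70.9], [-11.2, -71.0], [-10.4, -71.0], [-9.6, -71.0], [-8.8, -70.5], [-8.0, -70.9], [-7.2, -69.6], [-6.4, -55.3], [-5.6, -43.5], [-4.8, -26.0], [-4.0, -14.7], [-3.2, -5.7], [-2.4, -3.5], [-1.6, -4.5], [-0.8, -9.1], [-0.0, 1.4], [0.8, 84.0], [1.6, 81.9], [2.4, 80.1], [3.2, 81.9], [4.0, 64.0], [4.8, 3.1], [5.6, -6.6], [6.4, -2.9], [7.2, -2.1], [8.0, -6.5], [8.8, -18.5], [9.6, -30.2], [10.4, -46.8], [11.2, -59.4]]
t 35.25 pos [ 0.4834 -0.2304  0.1226] rpy [-1.7997e+02 -3.0000e-02  9.5300e+01] F [-0.2  0.4 -0.1]
turn units -0.02  then shift units x,y,z [4.41 0.01 3.92]
```

>>> {"api": "send_rows", "payload": {
  "motion": [
    [[1,0,0],[0,0,0],-0.15],
    [[1,0,0],[0,0,0],-0.15],
    [[1,0,0],[0,0,0],-0.15],
    [[1,0,0.3],[0,0,0],-0.15],
    [[0.41,0,0.9],[0,0,0],-0.15],
    [[0,0,0.9],[0,0,0],-0.15],
    [[0,0,0.8],[0,0,0],-0.15],
    [[0,0,0.6],[0,0,0],-0.15],
    [[0,0,0.4],[0,0,0],-0.15],
    [[0,0,0],[0,0,0],-0.15],
    [[0,0,0],[0,0,0],-0.15]
  ]
}}

```text
time_s: 36.35
ee_pos: [0.4715, -0.0986, 0.0065]
eef_rot: [3.141, 0.0, 1.665]
force: [0.5, -0.2, 0.1]
grip_width: 0.0399
grip_force: 0.0
```

>>> {"api": "send_rows", "payload": {
  "motion": [
    [[0,0,0],[0,0,0],-1],
    [[0,0,0],[0,0,0],-1],
    [[0,0,0],[0,0,0],-1],
    [[0,0,0],[0,0,0],-1],
    [[0,0,0],[0,0,0],-1]
  ]
}}

```text
time_s: 36.85
ee_pos: [0.4717, -0.099, 0.0066]
eef_rot: [3.141, 0.0, 1.664]
force: [-1.3, 0.2, 6.7]
grip_width: 0.0233
grip_force: 20.0
```

>>> {"api": "send_rows", "payload": {
  "motion": [
    [[0,0,-0.02],[0,0,0],-1],
    [[0,0.027,0],[0,0,0],-1],
    [[-0.03,0,0],[0,0,0],-1],
    [[-0.03,0,0],[0,0,0],-1],
    [[-0.03,0,0],[0,0,0],-1],
    [[0,0,0],[0,0,0],-1],
    [[0,0,0],[0,0,0],-1]
  ]
}}

```text
time_s: 37.55
ee_pos: [0.4724, -0.1017, 0.0066]
eef_rot: [3.141, 0.0, 1.664]
force: [0.6, 1.4, 1.9]
grip_width: 0.0232
grip_force: 20.0
```

>>> {"api": "send_rows", "payload": {
  "motion": [
    [[0,0,0],[0,0,0],-0.15],
    [[0,0,0],[0,0,0],-0.15],
    [[0,0,0],[0,0,0],-0.15],
    [[0,0,-0.6],[0,0,0],-0.15],
    [[0,0,-1],[0,0,0],-0.15],
    [[0,0,-1],[0,0,0],-0.15],
    [[-1,0,-1],[0,0,0],-0.15],
    [[-1,0,-0.3],[0,0,0],-0.15],
    [[-1,0,0],[0,0,0],-0.15],
    [[-1,0.4,0],[0,0,0],-0.15],
    [[-0.3,0.6,0],[0,0,0],-0.15],
    [[0,0,0],[0,0,0],-0.15]
  ]
}}

```text
time_s: 38.75
ee_pos: [0.5151, -0.2283, 0.1231]
eef_rot: [-3.142, 0.0, 1.663]
force: [-0.1, 0.6, 0.0]
grip_width: 0.0399
grip_force: 0.0
```

Run:
```python
from h import *
import pickle
c=snap('wrist'); save(c,'w13.png'); pickle.dump(c,open('w13.pkl','wb'))
for k,m,s,yw in(('w',(.4798,-.2),(.4725,-.1),95.3),('r',(.5968,-.2),(.5945,-.1),91.4),('g',(.5392,-.21),(.539,-.1),90.7)):
    fm=fit(c,px(c,(*m,.01)),True); fs=fit(c,px(c,(*s,.01)),True,(0,-1)); show(k+'m',fm); show(k+'s',fs); rel(fm,fs)
gapw(c,np.array([.4772,-.1533]),np.radians(95.3)); plan(.5,-.2,.1,90); print(get_obs()['force'])
cv2.imwrite('pics/w13c.png',cv2.resize(cv2.cvtColor(c['pixels'],4)[0:260,190:470],None,fx=2.3,fy=2.3,interpolation=2))
```

```text
wm face [ 0.4767 -0.1537] orig [ 0.48   -0.1892] yaw 95.3 L 71.2 hw 23.4 nw 11.2 z 10.9
ws face [ 0.4761 -0.1512] orig [ 0.4731 -0.1156] yaw -85.18 L 71.6 hw 23.4 nw 11.6 z 10.9
gap 2.56 mm lateral(left of u) 0.31 mm, dyaw -0.49 deg
rm face [ 0.596  -0.1588] orig [ 0.5968 -0.1943] yaw 91.25 L 71.1 hw 22.6 nw 11.1 z 10.7
rs face [ 0.5956 -0.1559] orig [ 0.5947 -0.1205] yaw -88.57 L 70.9 hw 22.7 nw 11.1 z 10.8
gap 2.85 mm lateral(left of u) 0.34 mm, dyaw 0.18 deg
gm face [ 0.5387 -0.094 ] orig [ 0.539  -0.1393] yaw 90.37 L 90.6 hw 13.3 nw 21.5 z 10.8
gs face [ 0.5396 -0.2369] orig [ 0.5393 -0.1887] yaw -89.61 L 96.4 hw 20.4 nw 14.6 z 10.8
gap -142.84 mm lateral(left of u) -0.03 mm, dyaw 0.02 deg
[[-12.0, -70.5], [-11.2, -70.2], [-10.4, -70.7], [-9.6, -70.0], [-8.8, -71.2], [-8.0, -71.2], [-7.2, -70.2], [-6.4, -59.1], [-5.6, -46.2], [-4.8, -30.5], [-4.0, -14.2], [-3.2, -3.2], [-2.4, 1.5], [-1.6, 0.5], [-0.8, -1.0], [-0.0, 19.1], [0.8, 65.1], [1.6, 48.7], [2.4, 4.8], [3.2, -4.3], [4.0, -3.1], [4.8, -2.8], [5.6, -5.6], [6.4, -19.2], [7.2, -33.2], [8.0, -48.2], [8.8, -60.7], [9.6, -74.1], [10.4, -74.1], [11.2, -73.3]]
t 38.8 pos [ 0.5142 -0.2274  0.123 ] rpy [-1.7996e+02 -2.0000e-02  9.5330e+01] F [-0.   0.4  0.5]
turn units 0.78  then shift units x,y,z [ 0.91 -0.47  0.77]
[-0.02154531  0.40952741  0.51995032]
```

View pics/w13c.png

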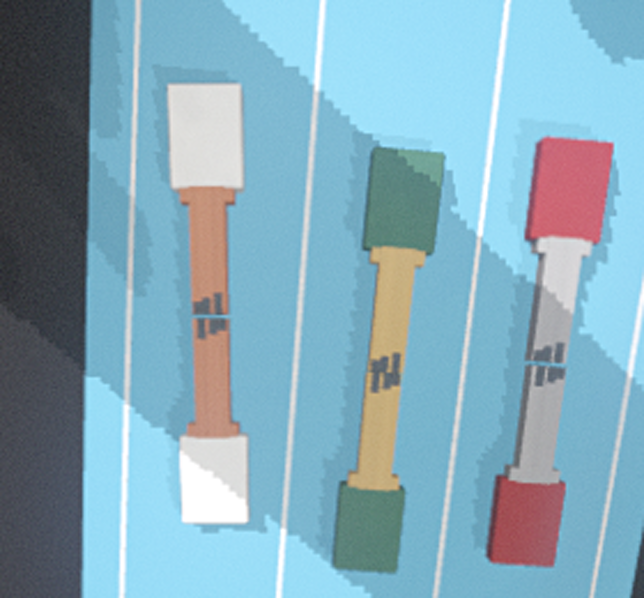

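All three bars read as one piece: white at crop (210,317), green at (385,370) and red at (546,365). Gaps are about 1.6, 0.3 and 1.4 mm, and everything is in line. The gripper is open and clear, so I'm handing in.

```bash
python3 -c "
from station import *
print(hand_in())"
```

```text
the job is handed in; nothing more can be done
None
```

All three stray halves now lie flat in line with their mates on the sheet, with measured gaps of about 1.6 mm (white), 0.3 mm (green) and 1.4 mm (red); the job was handed in at about 39 s with no verdict shown, and I did not re-photograph the bystanders, though no contact with them was planned or felt.

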